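# Box up the thread orders with lids from the stack feeder

## Task

Pack today's thread orders: put each spool standing on the bench top (not the stock on the raised shelf at the right) into a wooden box of its own, and close each packed box with a lid so that the lid sits seated and level on the rim. Get the lids one at a time from the feeder by drawing its slide out, taking the bottom lid from the pocket and pushing the slide home again. Leave the slide home, the lids you do not need in the feeder, any box without a spool open, and the tea glass and bead jar where they are.

Things in the scene. Friction and masses are not known exactly. Their poses are not given: they have to be found in the camera images.
- lid_feeder: Lid feeder, fixed to the bench: black base 412 x 84 x 10 mm; on it a tower of aluminium posts (113 x 75 mm, 75 mm high, translucent cap on top) holding a stack of four lids over a feed slide. Origin on the bench under the tower's middle; the slide draws out along its -x, toward the robot. The front posts, 57 mm before the origin, hold back all lids but the bottom one.
- feed_slide (a joint): Travel of the feed slide in m: 0 home (pocket under the stack), 0.118 end stop, fully out: the bottom lid then lies in the pocket clear of the tower. Takes 2 to 4 N and stays where it is left. Its tail holds up the stack meanwhile; pushed home empty, the next lid drops into the pocket.
- slide_pull (a point): Slide's pull, moving with it: upright brass post, 14 mm in diameter (head 18 mm), from the slide's nose (25 mm above the bench) up to 64 mm, to be pinched from above. The point lies on its axis 62 mm above the bench, 95 mm in front of the pocket's centre.
- slide_pocket (a point): Centre of the pocket's floor in the slide, 14 mm above the bench, moving with it. A lid in the pocket rests here with 2 mm play, its top 26 mm above the bench, its length along the slide's travel; its long sides are free to the fingers, the base with its strips is 13 mm high there.
- lid_1: Loose drop-in wooden lid, number 1 from the bottom of the feeder's stack at the start: dark top plate 102 (x) x 64 (y) x 7 mm, and under it a pale locating plug 88 x 50 x 5 mm (its lowest 2 mm are 85 x 47); 12 mm high in all, 55 g. Origin at the centre of the plug's underside, x along the length, z up; the face that rests on a box rim is 5 mm above it, so seated it is 57 mm above the box's underside.
- lid_2: Loose drop-in wooden lid, number 2 from the bottom of the feeder's stack at the start: dark top plate 102 (x) x 64 (y) x 7 mm, and under it a pale locating plug 88 x 50 x 5 mm (its lowest 2 mm are 85 x 47); 12 mm high in all, 55 g. Origin at the centre of the plug's underside, x along the length, z up; the face that rests on a box rim is 5 mm above it, so seated it is 57 mm above the box's underside.
- lid_3: Loose drop-in wooden lid, number 3 from the bottom of the feeder's stack at the start: dark top plate 102 (x) x 64 (y) x 7 mm, and under it a pale locating plug 88 x 50 x 5 mm (its lowest 2 mm are 85 x 47); 12 mm high in all, 55 g. Origin at the centre of the plug's underside, x along the length, z up; the face that rests on a box rim is 5 mm above it, so seated it is 57 mm above the box's underside.
- lid_4: Loose drop-in wooden lid, number 4 from the bottom of the feeder's stack at the start: dark top plate 102 (x) x 64 (y) x 7 mm, and under it a pale locating plug 88 x 50 x 5 mm (its lowest 2 mm are 85 x 47); 12 mm high in all, 55 g. Origin at the centre of the plug's underside, x along the length, z up; the face that rests on a box rim is 5 mm above it, so seated it is 57 mm above the box's underside.
- box_1: Loose open wooden box, 100 (x) x 62 (y) x 62 mm high, walls 4 mm, inside 92 x 54 mm, floor 5 mm thick with blue lining, about 0.4 kg. Origin at the centre of its underside. The three boxes are alike and any lid fits any box, either way round (length along length, 2 mm clearance all round).
- box_1_mid (a point): Centre of that box's inside, 25 mm above its underside.
- box_2: Loose open wooden box, 100 (x) x 62 (y) x 62 mm high, walls 4 mm, inside 92 x 54 mm, floor 5 mm thick with blue lining, about 0.4 kg. Origin at the centre of its underside. The three boxes are alike and any lid fits any box, either way round (length along length, 2 mm clearance all round).
- box_2_mid (a point): Centre of that box's inside, 25 mm above its underside.
- box_3: Loose open wooden box, 100 (x) x 62 (y) x 62 mm high, walls 4 mm, inside 92 x 54 mm, floor 5 mm thick with blue lining, about 0.4 kg. Origin at the centre of its underside. The three boxes are alike and any lid fits any box, either way round (length along length, 2 mm clearance all round).
- box_3_mid (a point): Centre of that box's inside, 25 mm above its underside.
- spool_red: Loose spool of red thread, standing on its flange on the bench, 40 mm in diameter, 40 mm high, about 30 g. Origin at the centre of its lower flange's underside. May be absent from an order (then None).
- spool_red_mid (a point): Centre of that spool, 20 mm above its underside.
- spool_green: Loose spool of green thread, standing on its flange on the bench, 44 mm in diameter, 46 mm high, about 30 g. Origin at the centre of its lower flange's underside. May be absent from an order (then None).
- spool_green_mid (a point): Centre of that spool, 23 mm above its underside.
- spool_yellow: Loose spool of yellow thread, standing on its flange on the bench, 36 mm in diameter, 36 mm high, about 30 g. Origin at the centre of its lower flange's underside. May be absent from an order (then None).
- spool_yellow_mid (a point): Centre of that spool, 18 mm above its underside.
- tea: Glass of tea, 75 x 101 x 92 mm, a bystander at the right. Origin at the centre of its underside.
- jar: Glass bead jar with white lid, 44 mm in diameter, 52 mm high, a bystander at the left. Origin at the centre of its underside.

How it is judged:
By the outcome, as a careful person would: the job done as asked, in the order asked, and still so for the second after the job is handed in, with the robot touching nothing.
Of spool_red, spool_green, spool_yellow only 2 to 3 are there at a start; the rules pass over those that are not, and their reading is None.
At some moment in a run one of box_1, box_2, box_3, spool_red, spool_green, spool_yellow may be knocked a few centimetres aside while the robot is not near it.
It also fails if it takes over 210 s, if anything falls off the work surface, if the arm or the gripper's body presses on something with over 40 N, if the wrist force passes 120 N, or if a joint passes its speed limit or range.

## Robot

A 6-joint arm with a two-finger parallel gripper is mounted at the origin on a cart in front of the work surface, level with it; the furniture and walls round the work are solid. World frame = base frame: x ahead of the robot, y to its left, z up, the work surface at z = 0. Lengths are in m, angles in rad, forces in N, time in s.
With the tool pointing down it reaches from about 0.25 to 0.775 m from the base axis. Payload 8.9 kg.
Tool frame: the origin (TCP) lies midway between the tips of the shut fingers; the grasp point (between the pads) lies 19 mm behind it; z points along the fingers, x is the direction in which the jaws open and shut, and the axes are right-handed (so a half turn about z gives the same grasp; the last joint's range is limited). The gripper opens to 85 mm and grips with 20 to 120 N. Pads are 22 mm wide; open, the fingers measure 114 mm over their backs; the gripper's body (76 mm by 85 mm) begins 54 mm behind the grasp point. The pads swing forward as they close: fully open they stand 13 mm farther back than shut.
Start: joints at [-1.292, 0.291, -0.153, 1.127, 0, 1.431], TCP at [0.213, -0.48, 0.231] pointing down, gripper open.
Joint ranges: [-2.52, 2.52], [-0.91, 1.74], [-1.3, 1.37], [-1.96, 2.02], [-1.52, 1.47], [-3.14, 3.14]. Speed limits (rad/s): [2.22, 2.22, 2.79, 3.14, 3.14, 3.14].

## Interface

Orientations are given as a rotation vector (axis times angle).
In Python, from cell import r gives the robot as it stands. The module is installed in compiled form; this text tells all that it offers.
- The arm moves only by the tool move_arm, never from a script. Its arguments are lists of equal length, an entry for each row: "slide": the shift along the tool's x, y, z in m, a list of three; "angular": the turn, a rotation vector about the tool's x, y, z in degrees, a list of three; "fingers": the closure in counts, from 0 (fully open) to 255 (shut). In form: {"slide": [[x, y, z], ...], "angular": [[ax, ay, az], ...], "fingers": [fingers, ...]}. A call has 1 to 10 rows; each row is the pose to reach, as a shift and turn from the pose commanded when the call began, along the tool's axes at that moment; what a row does not reach only later rows make up. A row lasts 1/10 s, in which the tool goes at most 50 mm and 8.59 degrees, less where a joint would pass 70% of its speed; a pose out of reach is approached as far as the arm can. A call with a gripper value outside its range is refused whole. The fingers move at their own pace and stop on an object; "force" is the grip in N (left out, the last holds). Time passes only in rows, so rows that repeat a pose let the fingers close. It gives the time, the measured TCP pose, the force and the opening at its end, in the units of the state.
- r.get_state(): the state, without advancing time (a new reading comes with each control period).
- r.capture(name): name is "scene" or "side" or "wrist"; returns a dict with "img" (420x560x3 uint8, red, green, blue), "mtx" (3x3 intrinsics, pixels), "R" (3x3) and "t" (3): a world point X has camera coordinates R X + t; the wrist camera has in their place "hand_eye" (4x4, takes a point from camera to tool coordinates, whose origin is the TCP and whose axes are the tool frame's). Camera axes: x right, y down, z forward; pixel columns grow to the right and rows downward; lengths in m; the calibration is good to about 2 mm. A picture is of the moment at which its call begins: read the wrist's pose just before it. There is no depth.
- r.sign_off(): hands the job in, once; it reports no verdict.
The state is a dict: "clock": time; "q": joint angles; "dq": joint speeds; "joint_efforts": joint torques, N m; "ee_pos": TCP position; "tool_rot": TCP orientation; "wrist_force": force on the tool from outside, world axes, zero at the start; "wrist_torque": the same for the moment, N m; "width": finger opening in m.
Only numpy, scipy, OpenCV 4.12 (cv2) and the standard library are available. Lean on these libraries where they do the work, as an engineer would, in place of code of your own. Each camera call takes 0.05 s, during which the arm holds its last target.

## Working session

There is one attempt and no reset: what is moved stays moved. The work goes in short steps, Python scripts to look and compute and a tool call to move; the robot and the scene stay as the last step left them, time stands still between calls to the robot, and variables do not carry over. Pictures are saved under pics/ and viewed, and the job is handed in when it is done.

Besides the shell and the picture viewer there is one more tool, called after ">>>" as name(argument=value, ...) on one line, values as JSON. move_arm: Moves the arm, as the interface text tells. Its arguments: {"type":"object","properties":{"slide":{"type":"array","items":{"type":"array","items":{"type":"number"}}},"angular":{"type":"array","items":{"type":"array","items":{"type":"number"}}},"fingers":{"type":"array","items":{"type":"number"}},"force":{"type":"number"}},"required":["slide","angular","fingers"]}

```bash
mkdir -p pics
cat > h.py <<'E'
import numpy as np,cv2
from scipy.spatial.transform import Rotation as Rot
from cell import r
def snap(name,fn):
    s=r.get_state(); c=r.capture(name)
    cv2.imwrite('pics/'+fn,c['img'][:,:,::-1])
    if name=='wrist':
        T=np.eye(4);T[:3,:3]=Rot.from_rotvec(s['tool_rot']).as_matrix();T[:3,3]=s['ee_pos']
        W=T@np.array(c['hand_eye']); c['R']=W[:3,:3].T; c['t']=-W[:3,:3].T@W[:3,3]
    return c
def ray(c,uv,z):
    R=np.array(c['R']);t=np.array(c['t']).ravel()
    o=-R.T@t; d=R.T@np.linalg.solve(np.array(c['mtx']),np.array([uv[0],uv[1],1.0]))
    return o+d*(z-o[2])/d[2]
def proj(c,X):
    p=np.array(c['mtx'])@(np.array(c['R'])@np.array(X)+np.array(c['t']).ravel()); return p[:2]/p[2]
E
python3 - <<'E'
from h import *
for n in ['scene','side','wrist']:
    c=snap(n,n+'0.png'); R=np.array(c['R']);print(n,-R.T@np.array(c['t']).ravel(),R[2],c['mtx'])
print(r.get_state())
E
```

```text
scene [-0.23961296  0.87970858  0.60626638] [ 0.63052844 -0.6666792  -0.39745782] [[434.92466972   0.         276.97498011]
 [  0.         434.92466972 216.68666736]
 [  0.           0.           1.        ]]
side [0.46058581 0.88969235 0.810733  ] [ 0.08123397 -0.77646074 -0.6249078 ] [[393.55240736   0.         278.92082087]
 [  0.         393.55240736 213.04851762]
 [  0.           0.           1.        ]]
wrist [ 0.28907156 -0.44715587  0.37360428] [-0.29585335 -0.12981918 -0.94637085] [[362.23542635   0.         281.50912131]
 [  0.         362.23542635 208.64686474]
 [  0.           0.           1.        ]]
{'clock': 0.15, 'q': array([-1.29227166e+00,  2.91113589e-01, -1.53928751e-01,  1.12671403e+00,
        2.28664828e-05,  1.43151425e+00]), 'dq': array([-9.21068354e-04, -7.97603685e-04,  3.75955966e-03, -9.15608887e-04,
        3.93501574e-05, -7.30050338e-04]), 'joint_efforts': array([ 9.65691725e-04, -5.37369347e+01,  3.31521964e+01,  1.13879907e-02,
       -2.10329290e-04,  8.17936609e-06]), 'ee_pos': array([ 0.2129512 , -0.47951667,  0.23089264]), 'tool_rot': array([-2.63330076e+00,  1.71209344e+00,  1.11413633e-03]), 'wrist_force': array([ 0.91181995, -0.41899189,  0.30689506]), 'wrist_torque': array([ 0.02588716, -0.02729859, -0.0425354 ]), 'width': 0.08523706318633185}
```

View pics/scene0.png

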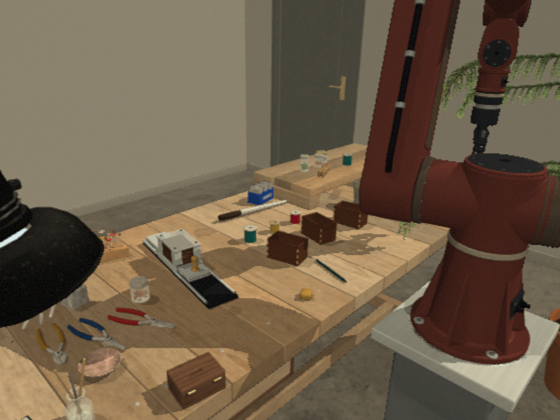

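View pics/side0.png

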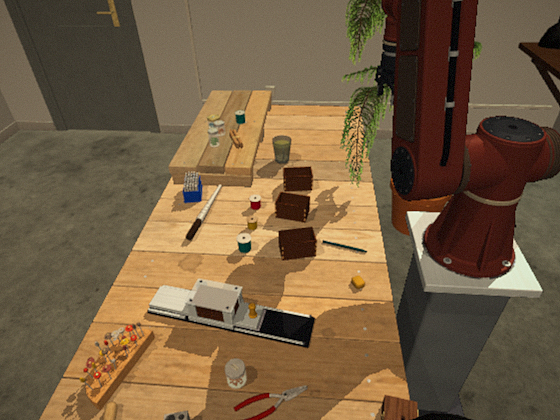

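View pics/wrist0.png

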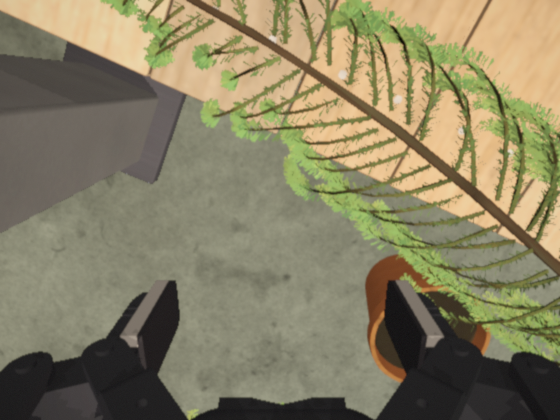

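All three spools are on the bench: red (255,202), yellow (252,222) and green (244,243) in the side view. There are three boxes at about (297,243), (293,207) and (298,178), and the feeder is at (230,310). Next I'll measure them by colour mask in both views.

Run:
```python
from h import *
for n,(x0,y0,x1,y1) in {'side':(140,130,380,350),'scene':(140,180,380,310)}.items():
    c=r.capture(n); im=c['img'][y0:y1,x0:x1,::-1]
    cv2.imwrite(f'pics/{n}_z.png',cv2.resize(im,None,fx=3.3 if n=='scene' else 2.7,fy=3.3 if n=='scene' else 2.7,interpolation=cv2.INTER_CUBIC))
    for P in [(244,243,.046),(252,222,.036),(255,202,.04),(297,243,.06),(293,207,.06),(298,178,.06),(252,310,.05),(282,150,.05),(235,374,.03)]:
        if n=='side': print(P,ray(c,P[:2],P[2]/2 if P[2]<.05 else P[2]).round(3))
```

```text
(244, 243, 0.046) [0.653 0.058 0.023]
(252, 222, 0.036) [ 0.644 -0.045  0.018]
(255, 202, 0.04) [ 0.648 -0.146  0.02 ]
(297, 243, 0.06) [0.496 0.086 0.06 ]
(293, 207, 0.06) [ 0.517 -0.076  0.06 ]
(298, 178, 0.06) [ 0.51  -0.239  0.06 ]
(252, 310, 0.05) [0.59  0.315 0.05 ]
(282, 150, 0.05) [ 0.582 -0.445  0.05 ]
(235, 374, 0.03) [0.609 0.458 0.015]
```

View pics/side_z.png

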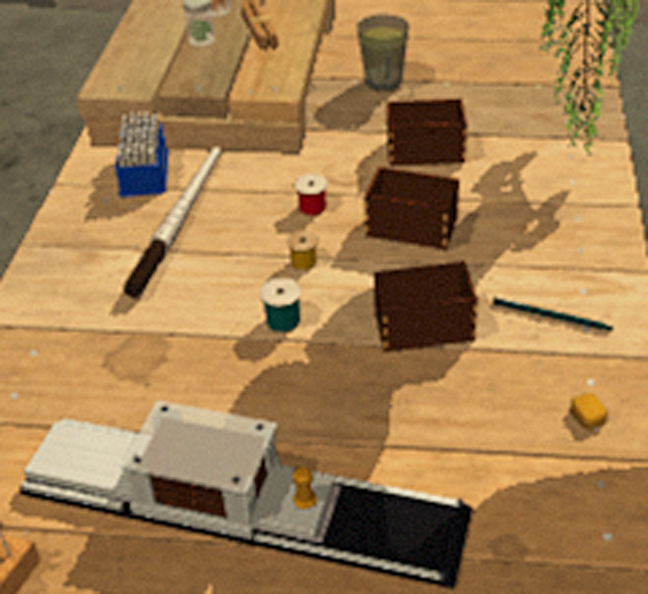

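View pics/scene_z.png

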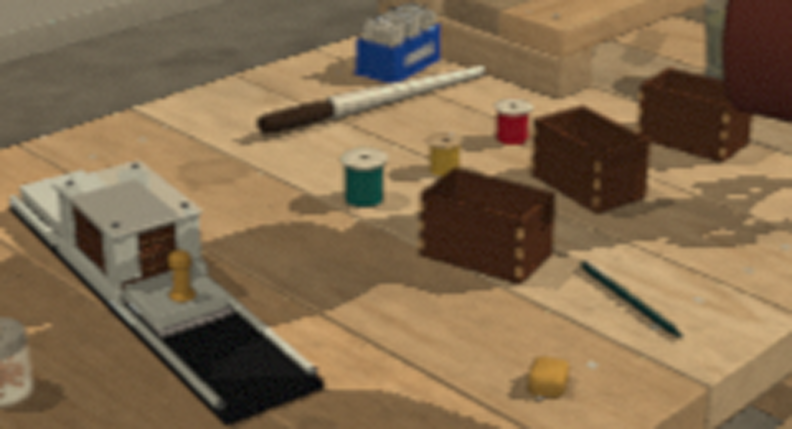

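Run:
```python
from h import *
s=r.get_state();print(Rot.from_rotvec(s['tool_rot']).as_matrix().round(3));c=r.capture('wrist');print(np.array(c['hand_eye']).round(4))
```

```text
[[ 0.406 -0.914 -0.   ]
 [-0.914 -0.406  0.001]
 [-0.001 -0.    -1.   ]]
[[ 1.000e+00 -3.000e-04 -2.000e-04  1.200e-03]
 [ 4.000e-04  9.463e-01  3.232e-01 -8.270e-02]
 [ 1.000e-04 -3.232e-01  9.463e-01 -1.428e-01]
 [ 0.000e+00  0.000e+00  0.000e+00  1.000e+00]]
```

```bash
cat >> h.py <<'E'
def goto(P,az,s=None):
    """tool down, tool x at azimuth az(deg); slide/angular from current pose"""
    s=s or r.get_state(); R=Rot.from_rotvec(s['tool_rot']).as_matrix()
    a=np.radians(az);x=np.array([np.cos(a),np.sin(a),0]);z=np.array([0,0,-1.]);G=np.stack([x,np.cross(z,x),z],1)
    print('slide',(R.T@(np.array(P)-s['ee_pos'])).round(4),'ang',np.degrees(Rot.from_matrix(R.T@G).as_rotvec()).round(2))
def st():
    s=r.get_state();print('t',round(s['clock'],2),'p',s['ee_pos'].round(4),'w',round(s['width'],4),'F',np.round(s['wrist_force'],1),'q6',s['q'][5].round(2))
E
python3 -c "
from h import *
goto((.47,.02,.36),90)"
```

```text
slide [-0.3525 -0.4377 -0.1287] ang [-4.0000e-02  0.0000e+00 -1.5606e+02]
```

>>> move_arm(slide=[[-0.03, -0.036, -0.01], [-0.06, -0.072, -0.02], [-0.09, -0.108, -0.03], [-0.12, -0.144, -0.04], [-0.15, -0.18, -0.06], [-0.18, -0.216, -0.08], [-0.21, -0.252, -0.09], [-0.24, -0.288, -0.1], [-0.27, -0.324, -0.11], [-0.29, -0.35, -0.12]], angular=[[0, 0, -8], [0, 0, -16], [0, 0, -24], [0, 0, -32], [0, 0, -40], [0, 0, -48], [0, 0, -56], [0, 0, -64], [0, 0, -72], [0, 0, -80]], fingers=[0, 0, 0, 0, 0, 0, 0, 0, 0, 0], force=40)

```text
clock: 1.3
ee_pos: [0.4158, -0.0702, 0.352]
tool_rot: [-3.117, -0.392, -0.001]
wrist_force: [0.9, -0.4, -0.0]
width: 0.0848
```

```bash
python3 -c "
from h import *
st();goto((.47,.02,.36),90)"
```

```text
t 1.3 p [ 0.4158 -0.0702  0.352 ] w 0.0848 F [ 0.9 -0.4 -0. ] q6 0.98
slide [ 0.0748 -0.0739 -0.008 ] ang [ 3.000e-02 -4.000e-02 -7.565e+01]
```

>>> move_arm(slide=[[0.02, -0.02, 0], [0.04, -0.04, 0], [0.06, -0.06, -0.008], [0.075, -0.074, -0.008], [0.075, -0.074, -0.008], [0.075, -0.074, -0.008], [0.075, -0.074, -0.008], [0.075, -0.074, -0.008], [0.075, -0.074, -0.008], [0.075, -0.074, -0.008]], angular=[[0, 0, -8], [0, 0, -16], [0, 0, -24], [0, 0, -32], [0, 0, -40], [0, 0, -48], [0, 0, -56], [0, 0, -64], [0, 0, -72], [0, 0, -75.6]], fingers=[0, 0, 0, 0, 0, 0, 0, 0, 0, 0])

```text
clock: 2.3
ee_pos: [0.4702, 0.0171, 0.3593]
tool_rot: [-2.224, -2.218, 0.0]
wrist_force: [0.3, 0.3, 0.2]
width: 0.0857
```

```bash
python3 -c "
from h import *
st();c=snap('wrist','w1.png')"
```

```text
t 2.3 p [0.4702 0.0171 0.3593] w 0.0857 F [0.3 0.3 0.2] q6 -0.12
```

View pics/w1.png

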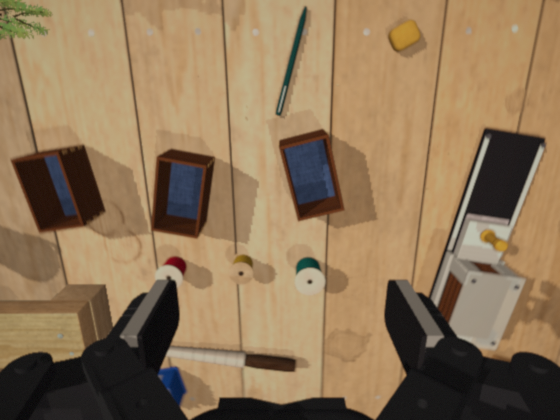

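```bash
python3 -c "
import cv2
im=cv2.imread('pics/w1.png')
cv2.imwrite('pics/w1b.png',cv2.resize(im[115:300,5:205],None,fx=3.2,fy=3.2,interpolation=cv2.INTER_CUBIC))
cv2.imwrite('pics/w1c.png',cv2.resize(im[115:300,205:355],None,fx=3.2,fy=3.2,interpolation=cv2.INTER_CUBIC))
cv2.imwrite('pics/w1d.png',cv2.resize(im[115:360,400:560],None,fx=2.4,fy=2.4,interpolation=cv2.INTER_CUBIC))
"
```

```text
(no output)
```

View pics/w1b.png

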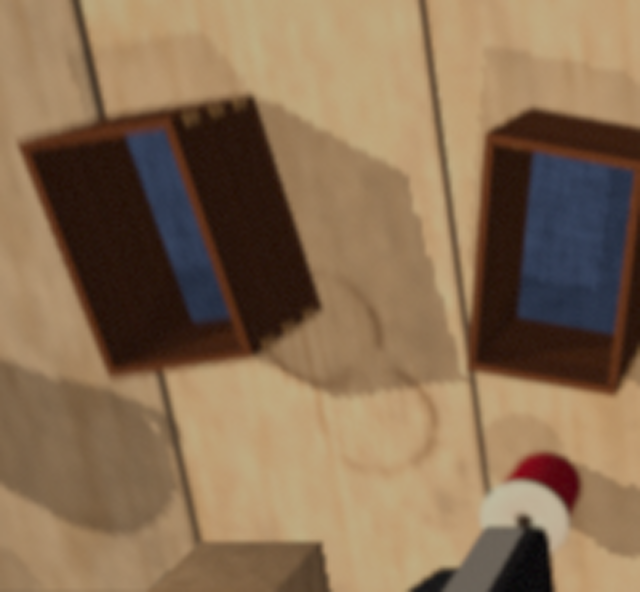

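View pics/w1c.png

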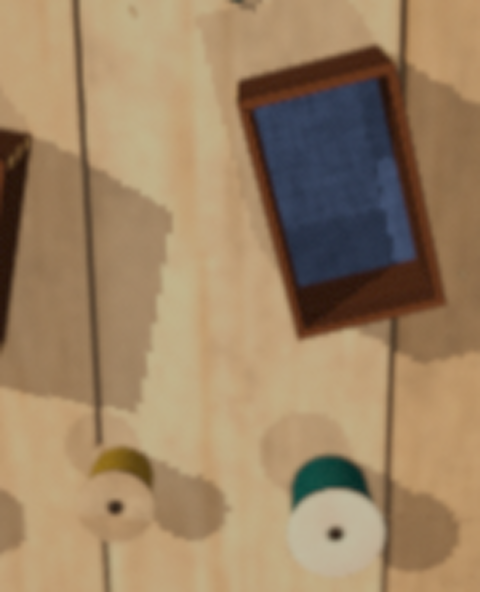

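View pics/w1d.png

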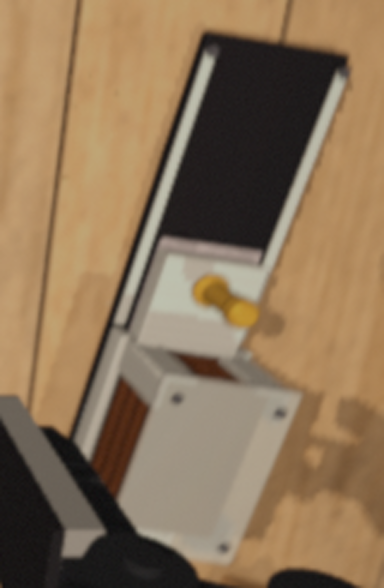

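```bash
cat > m1.py <<'E'
from h import *
s=r.get_state(); c=r.capture('wrist')
T=np.eye(4);T[:3,:3]=Rot.from_rotvec(s['tool_rot']).as_matrix();T[:3,3]=s['ee_pos']
W=T@np.array(c['hand_eye']); c['R']=W[:3,:3].T; c['t']=-W[:3,:3].T@W[:3,3]
def f(p,o,k,z): return ray(c,((p[0]+.5)/k-.5+o[0],(p[1]+.5)/k-.5+o[1]),z)
def quad(n,ps,o,k,z):
    q=[f(p,o,k,z)[:2] for p in ps]; print(n,np.round(q,4).tolist(),'ctr',np.mean(q,0).round(4),'sides',[round(float(np.linalg.norm(q[i]-q[(i+1)%len(q)])),4) for i in range(len(q))],
      'az',[round(float(np.degrees(np.arctan2(*(q[(i+1)%len(q)]-q[i])[::-1]))),1) for i in range(len(q))])
quad('A',[(22,145),(170,112),(250,352),(112,375)],(5,115),3.2,.062)
quad('B',[(490,135),(645,165),(613,388),(472,370)],(5,115),3.2,.062)
quad('C',[(240,103),(391,70),(443,300),(300,335)],(205,115),3.2,.062)
quad('base',[(203,35),(348,60)],(400,115),2.4,.01)
for n,p,o,k,z in [('red',(525,517),(5,115),3.2,.04),('yel',(115,507),(205,115),3.2,.036),('grn',(336,532),(205,115),3.2,.046),('pull',(243,313),(400,115),2.4,.064),('slidefrontL',(163,238),(400,115),2.4,.025),('slidefrontR',(262,262),(400,115),2.4,.025)]:
    print(n,f(p,o,k,z).round(4))
quad('cap',[(172,362),(300,395),(225,560)],(400,115),2.4,.08)
quad('screws',[(178,398),(280,413),(223,548)],(400,115),2.4,.08)
E
python3 m1.py
```

```text
A [[0.4732, -0.3156], [0.4606, -0.2563], [0.5584, -0.2433], [0.5684, -0.3017]] ctr [ 0.5152 -0.2792] sides [0.0606, 0.0987, 0.0592, 0.0963] az [102.0, 7.6, -80.3, -171.7]
B [[0.4696, -0.1357], [0.4813, -0.0772], [0.5745, -0.0968], [0.5665, -0.1539]] ctr [ 0.523  -0.1159] sides [0.0596, 0.0952, 0.0577, 0.0985] az [78.6, -11.8, -98.0, 169.4]
C [[0.4576, 0.0135], [0.4453, 0.0703], [0.5366, 0.0946], [0.5515, 0.0375]] ctr [0.4977 0.054 ] sides [0.0581, 0.0944, 0.059, 0.0969] az [102.2, 15.0, -75.4, -165.7]
base [[0.443, 0.2865], [0.4569, 0.3704]] ctr [0.4499 0.3284] sides [0.085, 0.085] az [80.6, -99.4]
red [ 0.6467 -0.1468  0.04  ]
yel [ 0.644  -0.0437  0.036 ]
grn [0.6511 0.0556 0.046 ]
pull [0.5875 0.3057 0.064 ]
slidefrontL [0.5575 0.2757 0.025 ]
slidefrontR [0.5725 0.3364 0.025 ]
cap [[0.6091, 0.2623], [0.6295, 0.336], [0.7395, 0.3153]] ctr [0.6594 0.3045] sides [0.0764, 0.112, 0.1407] az [74.6, -10.6, -157.9]
screws [[0.6312, 0.2693], [0.6407, 0.3273], [0.731, 0.3126]] ctr [0.6676 0.3031] sides [0.0588, 0.0914, 0.1087] az [80.7, -9.3, -156.5]
```

The wrist view is clear, and the measured sizes match to about 3 mm. The feeder axis is at about −9.5°. Green spool goes first, into box C.

```bash
python3 -c "
from h import *
goto((.651,.0555,.13),14)"
```

```text
slide [0.0397 0.1805 0.2293] ang [-0.    0.   75.58]
```

>>> move_arm(slide=[[0.004, 0.02, 0.02], [0.008, 0.04, 0.05], [0.012, 0.06, 0.07], [0.016, 0.08, 0.1], [0.02, 0.1, 0.12], [0.025, 0.12, 0.15], [0.03, 0.14, 0.18], [0.035, 0.16, 0.2], [0.04, 0.18, 0.22], [0.04, 0.1805, 0.229]], angular=[[0, 0, 8], [0, 0, 16], [0, 0, 24], [0, 0, 32], [0, 0, 40], [0, 0, 48], [0, 0, 56], [0, 0, 64], [0, 0, 72], [0, 0, 75.6]], fingers=[0, 0, 0, 0, 0, 0, 0, 0, 0, 0])

```text
clock: 3.4
ee_pos: [0.652, 0.0561, 0.1276]
tool_rot: [-3.119, -0.37, 0.003]
wrist_force: [-0.7, 0.1, -0.3]
width: 0.0853
```

```bash
python3 -c "
from h import *
st();c=snap('wrist','w2.png');goto((.651,.0555,.014),14)"
```

```text
t 3.4 p [0.652  0.0561 0.1276] w 0.0853 F [-0.7  0.1 -0.3] q6 1.31
slide [0.0008 0.0007 0.1128] ang [-0.06  0.21 -0.57]
```

View pics/w2.png

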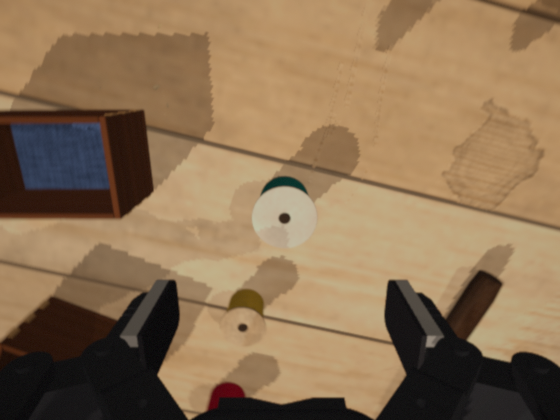

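```bash
cat >> h.py <<'E'
def at(uvs,z):
    c=snap('wrist','tmp.png')
    for p in uvs: print(p,ray(c,p,z).round(4))
E
python3 -c "
from h import *
at([(284.5,218)],.046);at([(242.5,327)],.036)"
```

```text
(284.5, 218) [0.652  0.0555 0.046 ]
(242.5, 327) [ 0.6427 -0.0434  0.036 ]
```

The hole at (284,218) gives (0.652, 0.0555), which agrees with the first measurement. Descending.

>>> move_arm(slide=[[0, 0, 0.04], [0, 0, 0.08], [0, 0, 0.105], [0, 0, 0.113], [0, 0, 0.113], [0, 0, 0.113], [0, 0, 0.113], [0, 0, 0.113], [0, 0, 0.113], [0, 0, 0.113]], angular=[[0, 0, 0], [0, 0, 0], [0, 0, 0], [0, 0, 0], [0, 0, 0], [0, 0, 0], [0, 0, 0], [0, 0, 0], [0, 0, 0], [0, 0, 0]], fingers=[0, 0, 0, 40, 150, 150, 150, 150, 150, 150])

```text
clock: 4.55
ee_pos: [0.6527, 0.0556, 0.0197]
tool_rot: [3.118, 0.381, 0.006]
wrist_force: [-1.3, 0.1, 6.5]
width: 0.037
```

```bash
python3 -c "
from h import *
st();goto((.4985,.054,.125),14)"
```

```text
t 4.55 p [0.6527 0.0556 0.0197] w 0.037 F [-1.3  0.1  6.5] q6 1.3
slide [-0.1496 -0.0355 -0.1059] ang [ 0.06 -0.2  -0.05]
```

>>> move_arm(slide=[[0, 0, -0.03], [0, 0, -0.07], [-0.02, -0.005, -0.11], [-0.06, -0.014, -0.11], [-0.1, -0.023, -0.11], [-0.14, -0.033, -0.11], [-0.15, -0.0355, -0.11], [-0.15, -0.0355, -0.11]], angular=[[0, 0, 0], [0, 0, 0], [0, 0, 0], [0, 0, 0], [0, 0, 0], [0, 0, 0], [0, 0, 0], [0, 0, 0]], fingers=[150, 150, 150, 150, 150, 150, 150, 150])

```text
clock: 5.35
ee_pos: [0.4963, 0.0541, 0.1286]
tool_rot: [3.118, 0.381, 0.002]
wrist_force: [0.6, 0.3, 0.1]
width: 0.0372
```

```bash
python3 -c "
from h import *
st();c=snap('wrist','w3.png');snap('side','s3.png');goto((.4985,.054,.028),14)"
```

```text
t 5.35 p [0.4963 0.0541 0.1286] w 0.0372 F [0.6 0.3 0.1] q6 1.29
slide [-0.0006 -0.0003  0.1004] ang [ 0.05 -0.17 -0.06]
```

View pics/w3.png

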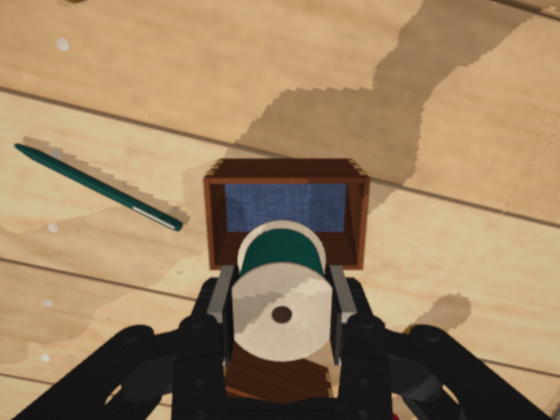

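View pics/s3.png

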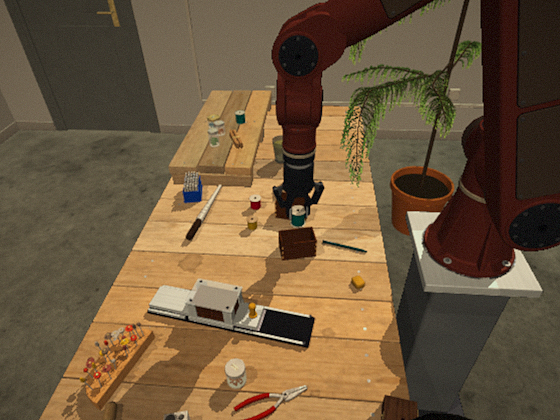

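```bash
python3 -c "
from h import *
at([(206,178),(369,180),(365,268),(208,268),(287,223)],.062)"
```

```text
(206, 178) [0.4481 0.0719 0.062 ]
(369, 180) [0.5423 0.094  0.062 ]
(365, 268) [0.5583 0.0376 0.062 ]
(208, 268) [0.4598 0.0133 0.062 ]
(287, 223) [0.5017 0.0558 0.062 ]
```

>>> move_arm(slide=[[0.002, 0, 0.03], [0.002, 0, 0.06], [0.002, 0, 0.085], [0.002, 0, 0.098], [0.002, 0, 0.1], [0.002, 0, 0.1], [0.002, 0, 0.1], [0.002, 0, 0.1], [0.002, 0, 0.1], [0.002, 0, 0.1]], angular=[[0, 0, 0], [0, 0, 0], [0, 0, 0], [0, 0, 0], [0, 0, 0], [0, 0, 0], [0, 0, 0], [0, 0, 0], [0, 0, 0], [0, 0, 0]], fingers=[150, 150, 150, 150, 150, 150, 100, 100, 100, 100])

```text
clock: 6.5
ee_pos: [0.4992, 0.0545, 0.0278]
tool_rot: [3.118, 0.381, 0.001]
wrist_force: [0.0, 0.6, -0.3]
width: 0.0521
```

```bash
python3 -c "
from h import *
st();goto((.501,.0545,.13),14)"
```

```text
t 6.5 p [0.4992 0.0545 0.0278] w 0.0521 F [ 0.   0.6 -0.3] q6 1.29
slide [ 0.0018  0.0004 -0.1022] ang [ 0.01 -0.05 -0.06]
```

```bash
python3 -c "
from h import *
goto((.643,-.0435,.12),-10.5)"
```

```text
slide [ 0.116   0.1297 -0.0921] ang [ 0.   -0.05 24.44]
```

>>> move_arm(slide=[[0, 0, -0.03], [0, 0, -0.07], [0.01, 0.01, -0.11], [0.036, 0.04, -0.11], [0.062, 0.07, -0.11], [0.09, 0.1, -0.1], [0.116, 0.13, -0.092], [0.116, 0.13, -0.092], [0.116, 0.13, -0.092]], angular=[[0, 0, 0], [0, 0, 0], [0, 0, 4], [0, 0, 8], [0, 0, 12], [0, 0, 18], [0, 0, 24.4], [0, 0, 24.4], [0, 0, 24.4]], fingers=[100, 100, 60, 0, 0, 0, 0, 0, 0])

```text
clock: 7.4
ee_pos: [0.6425, -0.0441, 0.1186]
tool_rot: [-3.128, 0.287, 0.002]
wrist_force: [-0.8, 0.5, 0.4]
width: 0.085
```

```bash
python3 -c "
from h import *
st();c=snap('wrist','w4.png')"
```

```text
t 7.4 p [ 0.6425 -0.0441  0.1186] w 0.085 F [-0.8  0.5  0.4] q6 1.57
```

View pics/w4.png

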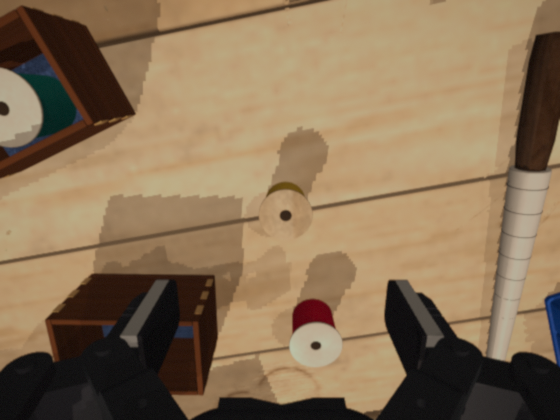

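The green spool stands in box C at upper left. The yellow spool's hole is at (286,215) and red's at (316,345).

```bash
python3 -c "
from h import *
at([(286,215.5)],.036);at([(315.5,345.5)],.04);goto((.643,-.0435,.012),-10.5)"
```

```text
(286, 215.5) [ 0.6451 -0.0441  0.036 ]
(315.5, 345.5) [ 0.6487 -0.1477  0.04  ]
slide [0.0011 0.0003 0.1078] ang [-0.01  0.01  0.12]
```

>>> move_arm(slide=[[0.002, 0, 0.04], [0.002, 0, 0.08], [0.002, 0, 0.1], [0.002, 0, 0.107], [0.002, 0, 0.107], [0.002, 0, 0.107], [0.002, 0, 0.107], [0.002, 0, 0.107], [0.002, 0, 0.107], [0.002, 0, 0.107]], angular=[[0, 0, 0], [0, 0, 0], [0, 0, 0], [0, 0, 0], [0, 0, 0], [0, 0, 0], [0, 0, 0], [0, 0, 0], [0, 0, 0], [0, 0, 0]], fingers=[0, 0, 0, 60, 170, 170, 170, 170, 170, 170], force=30)

```text
clock: 8.55
ee_pos: [0.6459, -0.0442, 0.0143]
tool_rot: [3.129, -0.286, 0.004]
wrist_force: [-0.5, 0.6, 5.2]
width: 0.0296
```

```bash
python3 -c "
from h import *
st();goto((.525,-.1165,.125),-10.5)"
```

```text
t 8.55 p [ 0.6459 -0.0442  0.0143] w 0.0296 F [-0.5  0.6  5.2] q6 1.57
slide [-0.1055  0.093  -0.111 ] ang [-0.01 -0.16  0.05]
```

>>> move_arm(slide=[[0, 0, -0.03], [0, 0, -0.07], [-0.015, 0.014, -0.11], [-0.045, 0.04, -0.113], [-0.075, 0.066, -0.113], [-0.105, 0.093, -0.113], [-0.1055, 0.093, -0.113], [-0.1055, 0.093, -0.113]], angular=[[0, 0, 0], [0, 0, 0], [0, 0, 0], [0, 0, 0], [0, 0, 0], [0, 0, 0], [0, 0, 0], [0, 0, 0]], fingers=[170, 170, 170, 170, 170, 170, 170, 170])

```text
clock: 9.35
ee_pos: [0.5243, -0.117, 0.1266]
tool_rot: [3.128, -0.289, 0.003]
wrist_force: [0.0, -0.0, 0.1]
width: 0.0293
```

```bash
python3 -c "
from h import *
st();c=snap('wrist','w5.png');goto((.525,-.1165,.023),-10.5)"
```

```text
t 9.35 p [ 0.5243 -0.117   0.1266] w 0.0293 F [ 0.  -0.   0.1] q6 1.4
slide [-0.0004 -0.0002  0.1034] ang [ 0.01 -0.14  0.01]
```

View pics/w5.png

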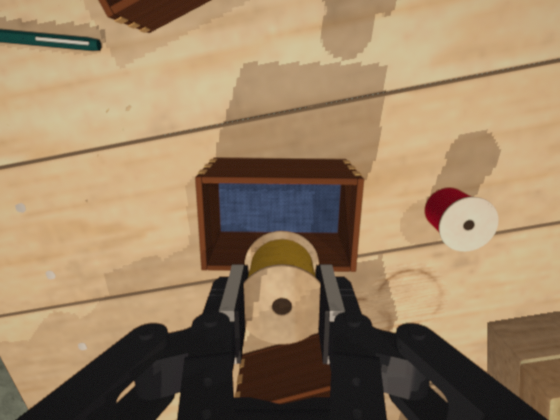

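```bash
python3 -c "
from h import *
at([(197,178),(363,180),(357,270),(202,269)],.062)"
```

```text
(197, 178) [ 0.4822 -0.078   0.062 ]
(363, 180) [ 0.5779 -0.0971  0.062 ]
(357, 270) [ 0.5675 -0.1556  0.062 ]
(202, 269) [ 0.47   -0.1366  0.062 ]
```

>>> move_arm(slide=[[0, 0, 0.03], [0, 0, 0.06], [0, 0, 0.09], [0, 0, 0.102], [0, 0, 0.103], [0, 0, 0.103], [0, 0, 0.103], [0, 0, 0.103], [0, 0, 0.103], [0, 0, 0.103]], angular=[[0, 0, 0], [0, 0, 0], [0, 0, 0], [0, 0, 0], [0, 0, 0], [0, 0, 0], [0, 0, 0], [0, 0, 0], [0, 0, 0], [0, 0, 0]], fingers=[170, 170, 170, 170, 170, 170, 115, 115, 115, 115])

```text
clock: 10.45
ee_pos: [0.5243, -0.1166, 0.0228]
tool_rot: [3.128, -0.287, 0.001]
wrist_force: [1.0, -0.5, -0.2]
width: 0.0469
```

```bash
python3 -c "
from h import *
st();goto((.648,-.1473,.12),9)"
```

```text
t 10.45 p [ 0.5243 -0.1166  0.0228] w 0.0469 F [ 1.  -0.5 -0.2] q6 1.4
slide [ 0.1273  0.0077 -0.0971] ang [  0.02  -0.04 -19.47]
```

>>> move_arm(slide=[[0, 0, -0.03], [0, 0, -0.07], [0.015, 0, -0.11], [0.045, 0.004, -0.113], [0.075, 0.006, -0.113], [0.105, 0.007, -0.1], [0.127, 0.008, -0.097], [0.127, 0.008, -0.097], [0.127, 0.008, -0.097]], angular=[[0, 0, 0], [0, 0, 0], [0, 0, -3], [0, 0, -8], [0, 0, -13], [0, 0, -19.5], [0, 0, -19.5], [0, 0, -19.5], [0, 0, -19.5]], fingers=[115, 115, 80, 0, 0, 0, 0, 0, 0])

```text
clock: 11.35
ee_pos: [0.6471, -0.1472, 0.1189]
tool_rot: [-3.131, -0.247, 0.001]
wrist_force: [0.9, -0.4, -0.3]
width: 0.0852
```

```bash
python3 -c "
from h import *
st();c=snap('wrist','w6.png');goto((.648,-.1473,.012),9)"
```

```text
t 11.35 p [ 0.6471 -0.1472  0.1189] w 0.0852 F [ 0.9 -0.4 -0.3] q6 1.08
slide [0.0013 0.0004 0.1072] ang [-0.02  0.05  0.03]
```

View pics/w6.png

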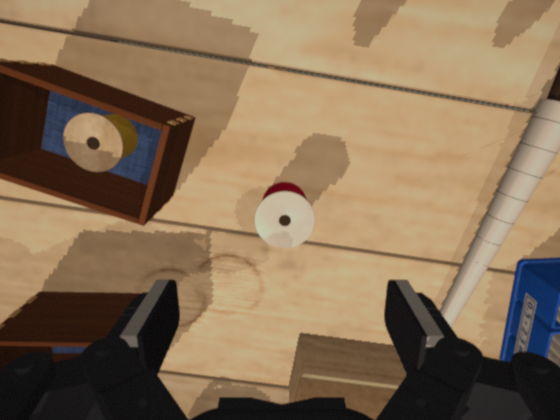

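```bash
python3 -c "
from h import *
at([(284.5,220.5)],.04);at([(303,333),(295,375),(400,345)],.06);at([(303,333)],.0)"
```

```text
(284.5, 220.5) [ 0.6487 -0.1489  0.04  ]
(303, 333) [ 0.6724 -0.2189  0.06  ]
(295, 375) [ 0.673  -0.2544  0.06  ]
(400, 345) [ 0.7389 -0.2181  0.06  ]
(303, 333) [ 0.684  -0.2644  0.    ]
```

>>> move_arm(slide=[[0.001, 0.001, 0.04], [0.001, 0.001, 0.08], [0.001, 0.001, 0.1], [0.001, 0.001, 0.106], [0.001, 0.001, 0.106], [0.001, 0.001, 0.106], [0.001, 0.001, 0.106], [0.001, 0.001, 0.106], [0.001, 0.001, 0.106], [0.001, 0.001, 0.106]], angular=[[0, 0, 0], [0, 0, 0], [0, 0, 0], [0, 0, 0], [0, 0, 0], [0, 0, 0], [0, 0, 0], [0, 0, 0], [0, 0, 0], [0, 0, 0]], fingers=[0, 0, 0, 60, 160, 160, 160, 160, 160, 160])

```text
clock: 12.55
ee_pos: [0.6499, -0.1486, 0.0153]
tool_rot: [3.131, 0.248, 0.004]
wrist_force: [-1.2, 0.4, 7.0]
width: 0.0335
```

```bash
python3 -c "
from h import *
st();goto((.5155,-.2795,.125),9)"
```

```text
t 12.55 p [ 0.6499 -0.1486  0.0153] w 0.0335 F [-1.2  0.4  7. ] q6 1.08
slide [-0.153   0.1083 -0.1099] ang [ 0.09 -0.16  0.04]
```

>>> move_arm(slide=[[0, 0, -0.03], [-0.01, 0, -0.07], [-0.035, 0.012, -0.11], [-0.07, 0.035, -0.115], [-0.1, 0.06, -0.115], [-0.13, 0.085, -0.115], [-0.153, 0.108, -0.115], [-0.153, 0.108, -0.115], [-0.153, 0.108, -0.115]], angular=[[0, 0, 0], [0, 0, 0], [0, 0, 0], [0, 0, 0], [0, 0, 0], [0, 0, 0], [0, 0, 0], [0, 0, 0], [0, 0, 0]], fingers=[160, 160, 160, 160, 160, 160, 160, 160, 160])

```text
clock: 13.45
ee_pos: [0.5146, -0.2795, 0.1292]
tool_rot: [3.131, 0.245, 0.002]
wrist_force: [-0.2, -0.1, -0.5]
width: 0.0332
```

```bash
python3 -c "
from h import *
st();c=snap('wrist','w7.png');goto((.5155,-.2795,.023),9)"
```

```text
t 13.45 p [ 0.5146 -0.2795  0.1292] w 0.0332 F [-0.2 -0.1 -0.5] q6 0.79
slide [0.0003 0.0007 0.1059] ang [ 0.02 -0.06  0.02]
```

View pics/w7.png

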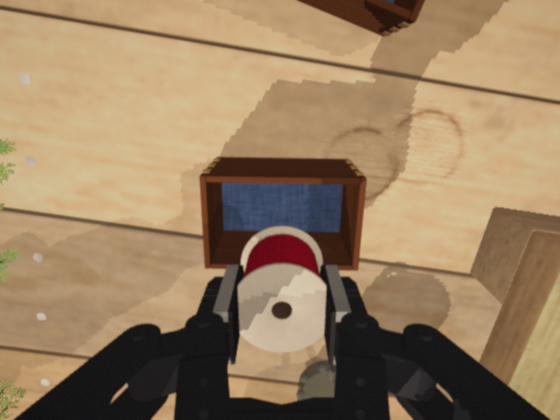

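```bash
python3 -c "
from h import *
at([(202,177),(365,178),(358,269),(206,267)],.062)"
```

```text
(202, 177) [ 0.4635 -0.2564  0.062 ]
(365, 178) [ 0.5593 -0.2419  0.062 ]
(358, 269) [ 0.5687 -0.3017  0.062 ]
(206, 267) [ 0.4712 -0.3157  0.062 ]
```

Centre (0.5157, −0.279), angle 8.4°, as planned.

>>> move_arm(slide=[[0, 0, 0.03], [0, 0, 0.06], [0, 0, 0.09], [0, 0, 0.104], [0, 0, 0.106], [0, 0, 0.106], [0, 0, 0.106], [0, 0, 0.106], [0, 0, 0.106], [0, 0, 0.106]], angular=[[0, 0, 0], [0, 0, 0], [0, 0, 0], [0, 0, 0], [0, 0, 0], [0, 0, 0], [0, 0, 0], [0, 0, 0], [0, 0, 0], [0, 0, 0]], fingers=[160, 160, 160, 160, 160, 160, 107, 107, 107, 107])

```text
clock: 14.55
ee_pos: [0.5148, -0.2791, 0.0228]
tool_rot: [3.131, 0.247, 0.001]
wrist_force: [-0.1, -0.1, 1.0]
width: 0.0493
```

>>> move_arm(slide=[[0, 0, -0.03], [0, 0, -0.08], [0, 0, -0.13], [0, 0, -0.18], [0, 0, -0.18]], angular=[[0, 0, 0], [0, 0, 0], [0, 0, 0], [0, 0, 0], [0, 0, 0]], fingers=[107, 107, 107, 107, 107])

```text
clock: 15.05
ee_pos: [0.5175, -0.281, 0.2097]
tool_rot: [3.125, 0.247, 0.014]
wrist_force: [0.7, -1.1, -0.2]
width: 0.0496
```

```bash
python3 -c "
from h import *
st();c=snap('wrist','w8.png');goto((.53,.31,.2),80.5)"
```

```text
t 15.05 p [ 0.5175 -0.281   0.2097] w 0.0496 F [ 0.7 -1.1 -0.2] q6 0.79
slide [ 0.1062 -0.5808  0.0039] ang [ 4.300e-01 -7.000e-02 -7.147e+01]
```

View pics/w8.png

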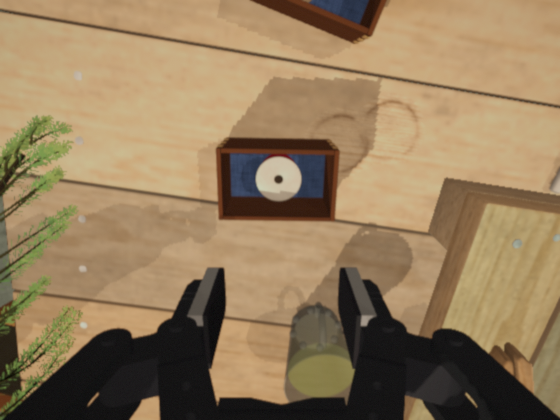

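Red stands in box A. On to the feeder.

>>> move_arm(slide=[[0.008, -0.045, 0], [0.016, -0.09, 0], [0.025, -0.135, 0], [0.033, -0.18, 0], [0.041, -0.225, 0], [0.05, -0.27, 0], [0.058, -0.315, 0], [0.066, -0.36, 0], [0.074, -0.405, 0], [0.082, -0.45, 0]], angular=[[0, 0, -6], [0, 0, -12], [0, 0, -18], [0, 0, -24], [0, 0, -30], [0, 0, -36], [0, 0, -42], [0, 0, -48], [0, 0, -54], [0, 0, -60]], fingers=[107, 107, 107, 107, 107, 107, 107, 107, 107, 107])

```text
clock: 16.1
ee_pos: [0.5238, 0.1801, 0.2012]
tool_rot: [-2.584, -1.785, 0.002]
wrist_force: [0.9, -0.1, 0.1]
width: 0.0494
```

```bash
python3 -c "
from h import *
st();goto((.53,.31,.2),80.5)"
```

```text
t 16.1 p [0.5238 0.1801 0.2012] w 0.0494 F [ 0.9 -0.1  0.1] q6 0.56
slide [ 0.1236 -0.0402  0.0011] ang [ -0.09   0.05 -11.22]
```

>>> move_arm(slide=[[0.04, -0.013, 0], [0.08, -0.026, 0], [0.12, -0.04, 0], [0.124, -0.04, 0], [0.124, -0.04, 0]], angular=[[0, 0, -4], [0, 0, -8], [0, 0, -11], [0, 0, -11.2], [0, 0, -11.2]], fingers=[107, 107, 107, 107, 107])

```text
clock: 16.6
ee_pos: [0.531, 0.3092, 0.2008]
tool_rot: [-2.4, -2.026, 0.003]
wrist_force: [-0.4, 0.4, -0.1]
width: 0.0495
```

```bash
python3 -c "
from h import *
st();c=snap('wrist','w9.png');"
```

```text
t 16.6 p [0.531  0.3092 0.2008] w 0.0495 F [-0.4  0.4 -0.1] q6 0.58
```

View pics/w9.png

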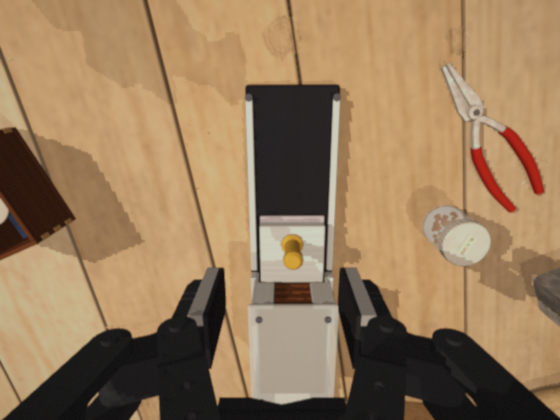

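```bash
python3 -c "
from h import *
at([(292.5,260)],.064);at([(246,87),(339.5,87)],.01);at([(260,219),(325,219)],.025);at([(259,320),(328,320)],.079);at([(250,306),(335,306)],.078)"
```

```text
(292.5, 260) [0.5903 0.3059 0.064 ]
(246, 87) [0.4453 0.2893 0.01  ]
(339.5, 87) [0.4592 0.3699 0.01  ]
(260, 219) [0.5634 0.2796 0.025 ]
(325, 219) [0.5738 0.3399 0.025 ]
(259, 320) [0.6359 0.2678 0.079 ]
(328, 320) [0.6461 0.3266 0.079 ]
(250, 306) [0.6217 0.2627 0.078 ]
(335, 306) [0.6342 0.3345 0.078 ]
```

```bash
python3 -c "
from h import *
goto((.590,.3057,.034),80.1)"
```

```text
slide [0.0083 0.0575 0.1684] ang [-0.    0.01  0.04]
```

>>> move_arm(slide=[[0.004, 0.03, 0.03], [0.007, 0.057, 0.06], [0.007, 0.0575, 0.1], [0.007, 0.0575, 0.14], [0.007, 0.0575, 0.165], [0.007, 0.0575, 0.168], [0.007, 0.0575, 0.168], [0.007, 0.0575, 0.168], [0.007, 0.0575, 0.168], [0.007, 0.0575, 0.168]], angular=[[0, 0, 0], [0, 0, 0], [0, 0, 0], [0, 0, 0], [0, 0, 0], [0, 0, 0], [0, 0, 0], [0, 0, 0], [0, 0, 0], [0, 0, 0]], fingers=[107, 107, 107, 107, 107, 107, 230, 230, 230, 230], force=50)

```text
clock: 17.9
ee_pos: [0.5916, 0.3089, 0.0368]
tool_rot: [-2.399, -2.025, -0.012]
wrist_force: [1.5, 11.0, -3.7]
width: 0.0122
```

```bash
python3 -c "
from h import *
st();c=snap('wrist','w10.png');"
```

```text
t 17.9 p [0.5916 0.3089 0.0368] w 0.0122 F [ 1.5 11.  -3.7] q6 0.54
```

View pics/w10.png

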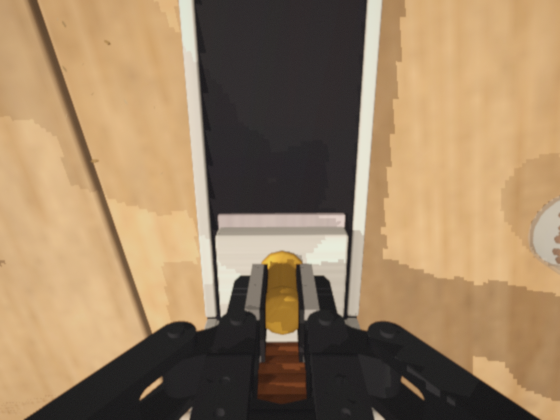

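>>> move_arm(slide=[[0.004, -0.01, 0], [0.004, -0.03, 0], [0.004, -0.05, 0], [0.004, -0.07, 0], [0.004, -0.09, 0], [0.004, -0.105, 0], [0.004, -0.115, 0], [0.004, -0.119, 0], [0.004, -0.119, 0], [0.004, -0.119, 0]], angular=[[0, 0, 0], [0, 0, 0], [0, 0, 0], [0, 0, 0], [0, 0, 0], [0, 0, 0], [0, 0, 0], [0, 0, 0], [0, 0, 0], [0, 0, 0]], fingers=[230, 230, 230, 230, 230, 230, 230, 230, 230, 230])

```text
clock: 18.95
ee_pos: [0.4751, 0.3285, 0.0367]
tool_rot: [2.4, 2.02, 0.004]
wrist_force: [3.2, -9.2, 6.2]
width: 0.0122
```

```bash
python3 -c "
from h import *
st();c=snap('wrist','w11.png');"
```

```text
t 18.95 p [0.4751 0.3285 0.0367] w 0.0122 F [ 3.2 -9.2  6.2] q6 0.65
```

View pics/w11.png

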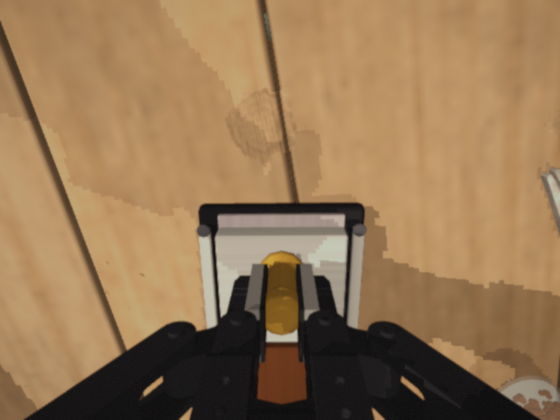

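>>> move_arm(slide=[[0, 0, 0], [0, 0, 0], [0, 0, -0.02], [0, 0, -0.05], [0, 0.03, -0.06], [0, 0.06, -0.06], [0, 0.095, -0.06], [0, 0.095, -0.06], [0, 0.095, -0.06]], angular=[[0, 0, 0], [0, 0, 0], [0, 0, 0], [0, 0, 0], [0, 0, 0], [0, 0, 0], [0, 0, 0], [0, 0, 0], [0, 0, 0]], fingers=[100, 100, 100, 0, 0, 0, 0, 0, 0])

```text
clock: 19.9
ee_pos: [0.5668, 0.3136, 0.0943]
tool_rot: [-2.403, -2.023, -0.0]
wrist_force: [-0.1, -0.1, 0.6]
width: 0.0855
```

```bash
python3 -c "
from h import *
st();c=snap('wrist','w12.png');snap('side','s12.png');goto((.5687,.312,.010),80.3)"
```

```text
t 19.9 p [0.5668 0.3136 0.0943] w 0.0855 F [-0.1 -0.1  0.6] q6 0.56
slide [-0.0014  0.0034  0.0843] ang [-0.05  0.01 -0.03]
```

View pics/w12.png

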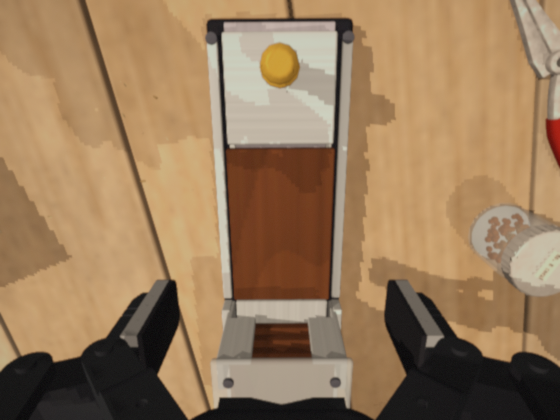

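View pics/s12.png

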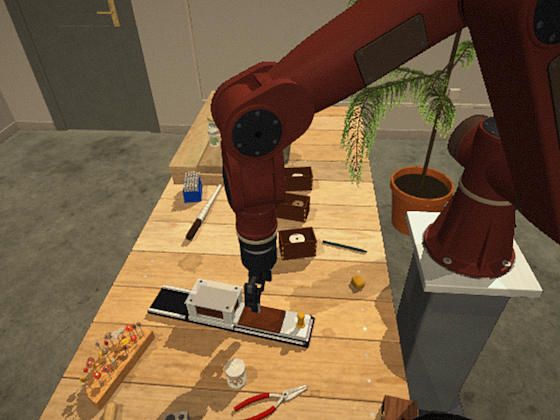

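```bash
python3 -c "
from h import *
at([(225,149),(335,149),(328,301),(232,301)],.026)"
```

```text
(225, 149) [0.5128 0.2882 0.026 ]
(335, 149) [0.5237 0.3514 0.026 ]
(328, 301) [0.6246 0.3342 0.026 ]
(232, 301) [0.6137 0.2705 0.026 ]
```

>>> move_arm(slide=[[-0.002, 0.0034, 0.03], [-0.002, 0.0034, 0.06], [-0.002, 0.0034, 0.08], [-0.002, 0.0034, 0.085], [-0.002, 0.0034, 0.085], [-0.002, 0.0034, 0.085], [-0.002, 0.0034, 0.085], [-0.002, 0.0034, 0.085], [-0.002, 0.0034, 0.085]], angular=[[0, 0, 0], [0, 0, 0], [0, 0, 0], [0, 0, 0], [0, 0, 0], [0, 0, 0], [0, 0, 0], [0, 0, 0], [0, 0, 0]], fingers=[0, 0, 0, 0, 0, 100, 100, 100, 100], force=40)

```text
clock: 20.95
ee_pos: [0.5708, 0.3117, 0.0112]
tool_rot: [2.402, 2.024, 0.004]
wrist_force: [-1.1, -1.0, 6.5]
width: 0.063
```

```bash
python3 -c "
from h import *
st()"
```

```text
t 20.95 p [0.5708 0.3117 0.0112] w 0.063 F [-1.1 -1.   6.5] q6 0.56
```

>>> move_arm(slide=[[0, 0, -0.02], [0, 0, -0.05], [0, 0, -0.09], [0, 0, -0.13], [0, 0, -0.14]], angular=[[0, 0, 0], [0, 0, 0], [0, 0, 0], [0, 0, 0], [0, 0, 0]], fingers=[100, 100, 100, 100, 100])

```text
clock: 21.45
ee_pos: [0.5722, 0.3122, 0.1552]
tool_rot: [2.4, 2.023, 0.012]
wrist_force: [-0.2, -0.6, 0.1]
width: 0.0627
```

```bash
python3 -c "
from h import *
st();goto((.597,.078,.15),103.6);snap('wrist','w13.png')"
```

```text
t 21.45 p [0.5722 0.3122 0.1552] w 0.0627 F [-0.2 -0.6  0.1] q6 0.56
slide [-0.2267  0.0641  0.0046] ang [  0.44  -0.17 -23.36]
```

View pics/w13.png

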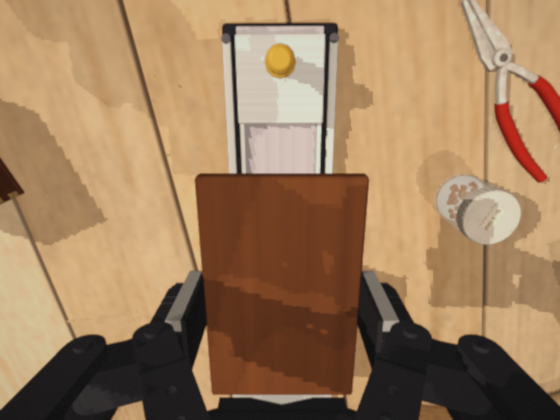

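```bash
cat >> h.py <<'E'
def lidtool(px,zoff):
    s=r.get_state();c=snap('wrist','tmp.png');R=Rot.from_rotvec(s['tool_rot']).as_matrix()
    q=np.array([R.T@(ray(c,p,s['ee_pos'][2]+zoff)-s['ee_pos']) for p in px])
    print(q.round(4).tolist(),'ctr',q.mean(0).round(4),[round(float(np.linalg.norm(q[i]-q[(i+1)%4])),4) for i in range(4)])
E
python3 -c "
from h import *
lidtool([(197,176),(367,176),(351,397),(210,395)],.0148)"
```

```text
[[-0.0318, -0.0518, -0.0153], [0.0296, -0.0517, -0.015], [0.0303, 0.0515, -0.0143], [-0.0337, 0.05, -0.0146]] ctr [-0.0014 -0.0005 -0.0148] [0.0614, 0.1032, 0.064, 0.1019]
```

>>> move_arm(slide=[[-0.045, 0.013, 0], [-0.09, 0.026, 0], [-0.135, 0.039, 0.002], [-0.18, 0.052, 0.004], [-0.225, 0.064, 0.005], [-0.227, 0.064, 0.005], [-0.227, 0.064, 0.005], [-0.227, 0.064, 0.005]], angular=[[0, 0, -5], [0, 0, -10], [0, 0, -15], [0, 0, -20], [0, 0, -23.3], [0, 0, -23.3], [0, 0, -23.3], [0, 0, -23.3]], fingers=[100, 100, 100, 100, 100, 100, 100, 100])

```text
clock: 22.35
ee_pos: [0.5936, 0.0772, 0.1434]
tool_rot: [-1.943, -2.467, 0.001]
wrist_force: [-1.1, 0.3, 0.2]
width: 0.0624
```

```bash
python3 -c "
from h import *
st();snap('wrist','w14.png')"
```

```text
t 22.35 p [0.5936 0.0772 0.1434] w 0.0624 F [-1.1  0.3  0.2] q6 -0.23
```

View pics/w14.png

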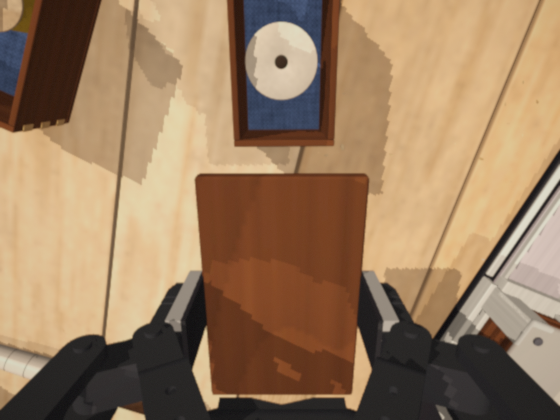

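Run:
```python
from h import *
im=cv2.imread('pics/w14.png')
cv2.imwrite('pics/w14z.png',cv2.resize(im[0:160,215:355],None,fx=3.7,fy=3.7,interpolation=cv2.INTER_CUBIC))
s=r.get_state();c=snap('wrist','tmp.png');R=Rot.from_rotvec(s['tool_rot']).as_matrix()
for p in [(235,145),(334.5,145),(229,3),(340.5,3)]:
    X=ray(c,p,.062);print(p,X.round(4),(R.T@(X-s['ee_pos'])).round(4))
```

```text
(235, 145) [0.5536 0.0371 0.062 ] [-0.03   -0.0485  0.0817]
(334.5, 145) [0.5392 0.0969 0.062 ] [ 0.0314 -0.0485  0.0817]
(229, 3) [0.4782 0.0188 0.062 ] [-0.0301 -0.1261  0.0817]
(340.5, 3) [0.4638 0.0783 0.062 ] [ 0.0311 -0.1261  0.0818]
```

View pics/w14z.png

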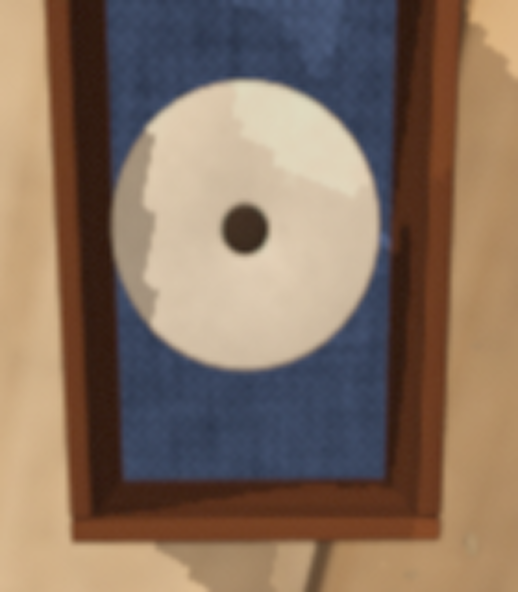

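Run:
```python
from h import *
s=r.get_state();c=snap('wrist','tmp.png');R=Rot.from_rotvec(s['tool_rot']).as_matrix();print(s['ee_pos'])
p=(245/3.7+215,228/3.7)
X=ray(c,p,.051);print(p,X.round(4),(R.T@(X-s['ee_pos'])).round(4))
print(R.T@(np.array([.4992,.0545,.051])-s['ee_pos']))
```

```text
[0.59389129 0.07784029 0.14382665]
(281.2162162162162, 61.62162162162162) [0.5    0.0536 0.051 ] [-0.0015 -0.0969  0.0929]
[-0.00043283 -0.09746244  0.09289178]
```

>>> move_arm(slide=[[0.002, -0.03, 0], [0.002, -0.065, 0], [0.002, -0.095, 0.02], [0.002, -0.0977, 0.05], [0.002, -0.0977, 0.07], [0.002, -0.0977, 0.074], [0.002, -0.0977, 0.074]], angular=[[0, 0, 0], [0, 0, 0], [0, 0, 0], [0, 0, 0], [0, 0, 0], [0, 0, 0], [0, 0, 0]], fingers=[100, 100, 100, 100, 100, 100, 100])

```text
clock: 23.2
ee_pos: [0.4986, 0.0562, 0.0702]
tool_rot: [-1.942, -2.468, 0.001]
wrist_force: [-0.7, 0.3, -0.3]
width: 0.0625
```

```bash
python3 -c "
from h import *
st();snap('wrist','w15.png');snap('side','s15.png')
im=cv2.imread('pics/s15.png');cv2.imwrite('pics/s15z.png',cv2.resize(im[190:290,220:370],None,fx=4,fy=4,interpolation=cv2.INTER_CUBIC))"
```

```text
t 23.2 p [0.4986 0.0562 0.0702] w 0.0625 F [-0.7  0.3 -0.3] q6 -0.27
```

View pics/w15.png

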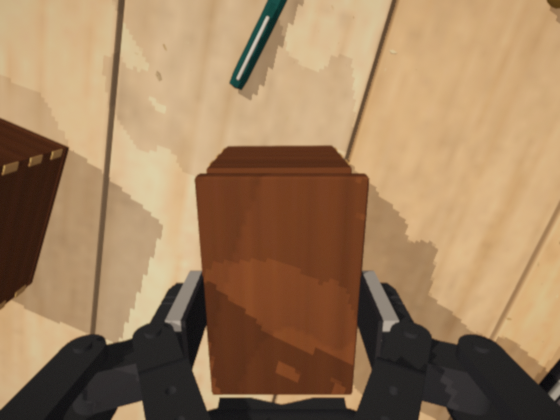

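View pics/s15z.png

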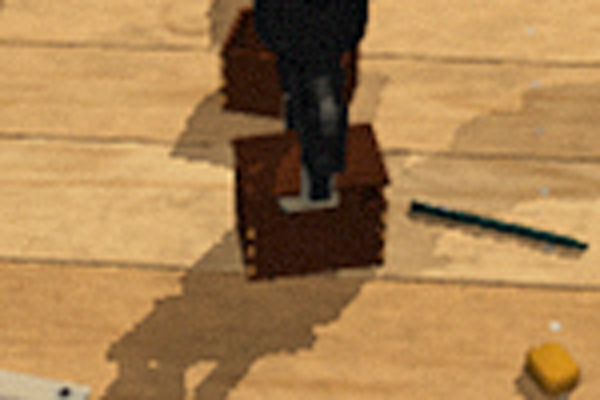

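Run:
```python
from h import *
im=cv2.imread('pics/w15.png');cv2.imwrite('pics/w15z.png',cv2.resize(im[135:195,185:380],None,fx=4,fy=4,interpolation=cv2.INTER_CUBIC))
lidtool([(197,176),(367,176),(351,397),(210,395)],.0148)
```

```text
[[-0.0319, -0.0523, -0.0149], [0.0296, -0.0522, -0.0149], [0.0302, 0.0505, -0.0147], [-0.0337, 0.0494, -0.0147]] ctr [-0.0014 -0.0012 -0.0148] [0.0615, 0.1027, 0.0639, 0.1016]
```

View pics/w15z.png

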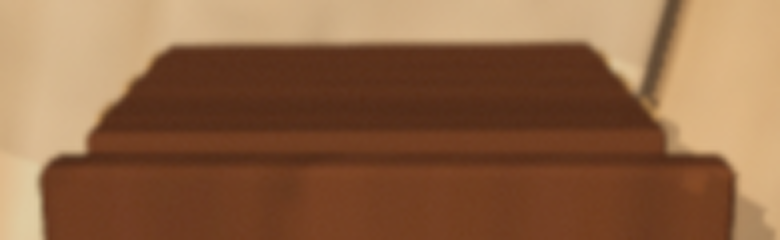

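Run:
```python
from h import *
s=r.get_state();c=r.capture('wrist');print(np.array(c['hand_eye']).round(4),np.array(c['mtx']).round(1).tolist(),s['ee_pos'].round(4),s['tool_rot'].round(4))
E=np.array(c['hand_eye'])
def tl(p,zt):
    d=E[:3,:3]@np.linalg.solve(c['mtx'],[p[0],p[1],1.]);o=E[:3,3];return (o+d*(zt-o[2])/d[2]).round(4)
for p in [(195.5,176),(368.7,176)]: print('lid',tl(p,-.0148))
zr=s['ee_pos'][2]-.062
for p in [(207.5,167.5),(351,167.5)]: print('rim',tl(p,zr))
```

```text
[[ 1.000e+00 -3.000e-04 -2.000e-04 -1.300e-03]
 [ 4.000e-04  9.468e-01  3.218e-01 -8.320e-02]
 [ 0.000e+00 -3.218e-01  9.468e-01 -1.428e-01]
 [ 0.000e+00  0.000e+00  0.000e+00  1.000e+00]] [[362.2, 0.0, 281.5], [0.0, 362.2, 208.6], [0.0, 0.0, 1.0]] [0.4998 0.0559 0.0713] [1.9427e+00 2.4672e+00 1.6000e-03]
lid [-0.0324 -0.0522 -0.0148]
lid [ 0.0303 -0.0522 -0.0148]
rim [-0.0329 -0.0501  0.0093]
rim [ 0.0284 -0.0501  0.0093]
```

>>> move_arm(slide=[[-0.001, 0.001, 0.003], [-0.001, 0.001, 0.006], [-0.001, 0.001, 0.009], [-0.001, 0.001, 0.012], [-0.001, 0.001, 0.014], [-0.001, 0.001, 0.015], [-0.001, 0.001, 0.015]], angular=[[0, 0, 0], [0, 0, 0], [0, 0, 0], [0, 0, 0], [0, 0, 0], [0, 0, 0], [0, 0, 0]], fingers=[100, 100, 100, 100, 100, 100, 100])

```text
clock: 24.1
ee_pos: [0.4999, 0.0549, 0.0551]
tool_rot: [-1.944, -2.468, 0.0]
wrist_force: [-0.4, 0.3, -0.4]
width: 0.0628
```

```bash
python3 -c "
from h import *
st();snap('wrist','w16.png')"
```

```text
t 24.1 p [0.4999 0.0549 0.0551] w 0.0628 F [-0.4  0.3 -0.4] q6 -0.27
```

View pics/w16.png

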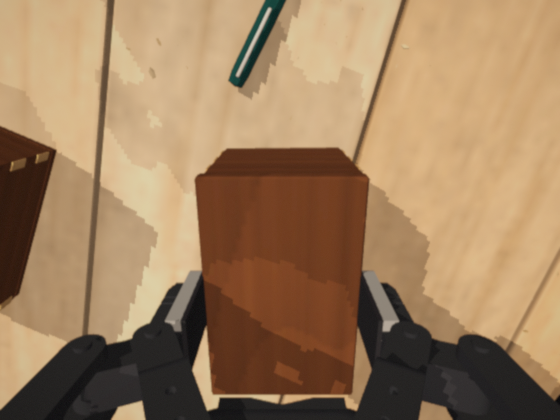

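No contact force at a TCP height of 0.055, so the plug has entered freely. I'll lower a touch more and release.

>>> move_arm(slide=[[0, 0, 0.001], [0, 0, 0.002], [0, 0, 0.002]], angular=[[0, 0, 0], [0, 0, 0], [0, 0, 0]], fingers=[100, 100, 100])

```text
clock: 24.45
ee_pos: [0.5002, 0.0549, 0.0542]
tool_rot: [1.944, 2.467, 0.001]
wrist_force: [-3.8, 1.2, 12.7]
width: 0.0628
```

>>> move_arm(slide=[[0, 0, 0], [0, 0, 0], [0, 0, 0], [0, 0, -0.03], [0, 0, -0.07], [0, 0, -0.1], [0, 0, -0.1], [0, 0, -0.1]], angular=[[0, 0, 0], [0, 0, 0], [0, 0, 0], [0, 0, 0], [0, 0, 0], [0, 0, 0], [0, 0, 0], [0, 0, 0]], fingers=[30, 30, 30, 30, 30, 30, 30, 30])

```text
clock: 25.25
ee_pos: [0.5004, 0.0549, 0.1535]
tool_rot: [1.944, 2.467, 0.001]
wrist_force: [-1.0, -0.9, -0.2]
width: 0.0757
```

```bash
python3 -c "
from h import *
st();snap('wrist','w17.png');goto((.475,.328,.12),80.3)"
```

```text
t 25.25 p [0.5004 0.0549 0.1535] w 0.0757 F [-1.  -0.9 -0.2] q6 -0.27
slide [0.2713 0.04   0.0326] ang [-0.04 -0.   23.24]
```

View pics/w17.png

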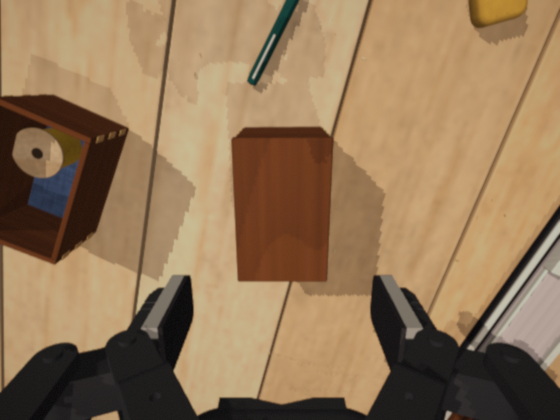

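>>> move_arm(slide=[[0.04, 0.006, 0], [0.085, 0.012, 0.01], [0.13, 0.019, 0.02], [0.175, 0.026, 0.03], [0.22, 0.033, 0.033], [0.265, 0.039, 0.033], [0.271, 0.04, 0.033], [0.271, 0.04, 0.033]], angular=[[0, 0, 4], [0, 0, 8], [0, 0, 12], [0, 0, 16], [0, 0, 20], [0, 0, 23.2], [0, 0, 23.2], [0, 0, 23.2]], fingers=[100, 100, 100, 100, 100, 100, 100, 100])

```text
clock: 26.1
ee_pos: [0.4742, 0.3285, 0.1185]
tool_rot: [-2.397, -2.03, 0.004]
wrist_force: [0.5, -0.6, 0.2]
width: 0.0519
```

```bash
python3 -c "
from h import *
st();goto((.475,.328,.036),80.3);snap('wrist','w18.png');snap('side','s18.png')"
```

```text
t 26.1 p [0.4742 0.3285 0.1185] w 0.0519 F [ 0.5 -0.6  0.2] q6 0.64
slide [-0.0002  0.0011  0.0825] ang [-0.12  0.1   0.21]
```

View pics/w18.png

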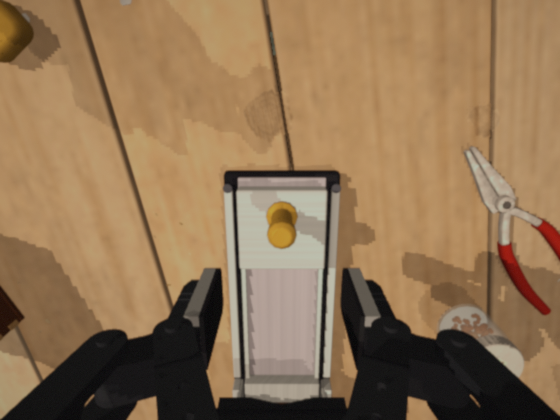

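View pics/s18.png

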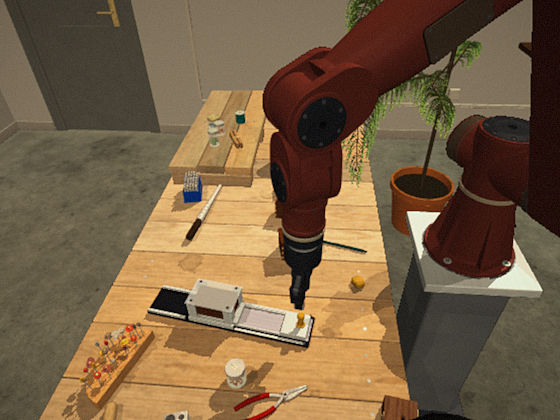

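>>> move_arm(slide=[[0, 0.001, 0.04], [0, 0.001, 0.075], [0, 0.001, 0.082], [0, 0.001, 0.082], [0, 0.001, 0.082], [0, 0.001, 0.082], [0, 0.001, 0.082]], angular=[[0, 0, 0], [0, 0, 0], [0, 0, 0], [0, 0, 0], [0, 0, 0], [0, 0, 0], [0, 0, 0]], fingers=[100, 100, 100, 230, 230, 230, 230], force=50)

```text
clock: 26.9
ee_pos: [0.4778, 0.328, 0.0402]
tool_rot: [2.4, 2.026, 0.005]
wrist_force: [1.2, -2.1, 7.9]
width: 0.012
```

```bash
python3 -c "
from h import *
st();goto((.5915,.3078,.036),80.3)"
```

```text
t 26.9 p [0.4778 0.328  0.0402] w 0.012 F [ 1.2 -2.1  7.9] q6 0.64
slide [-0.0008  0.1154  0.0045] ang [ 0.16 -0.09  0.03]
```

>>> move_arm(slide=[[0, 0.01, 0], [0, 0.03, 0], [0, 0.05, 0], [0, 0.07, 0], [0, 0.09, 0], [0, 0.105, 0], [0, 0.115, 0], [0, 0.12, 0], [0, 0.12, 0], [0, 0.12, 0]], angular=[[0, 0, 0], [0, 0, 0], [0, 0, 0], [0, 0, 0], [0, 0, 0], [0, 0, 0], [0, 0, 0], [0, 0, 0], [0, 0, 0], [0, 0, 0]], fingers=[230, 230, 230, 230, 230, 230, 230, 230, 230, 230])

```text
clock: 27.9
ee_pos: [0.594, 0.3086, 0.0402]
tool_rot: [-2.398, -2.026, -0.001]
wrist_force: [-7.9, 3.3, 11.0]
width: 0.0119
```

```bash
python3 -c "
from h import *
st();snap('wrist','w19.png')"
```

```text
t 27.9 p [0.594  0.3086 0.0402] w 0.0119 F [-7.9  3.3 11. ] q6 0.54
```

View pics/w19.png

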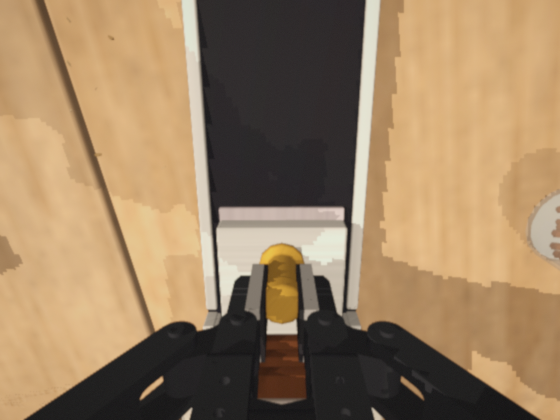

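Home: travel was 0.118 m against 8 N. Still gripped, so I'll pause for the lid to drop and then draw the next one.

>>> move_arm(slide=[[0, -0.002, 0], [0, -0.002, 0], [0, -0.002, 0], [0, -0.002, 0], [0, -0.002, 0]], angular=[[0, 0, 0], [0, 0, 0], [0, 0, 0], [0, 0, 0], [0, 0, 0]], fingers=[230, 230, 230, 230, 230])

```text
clock: 28.45
ee_pos: [0.5938, 0.3086, 0.0402]
tool_rot: [2.4, 2.027, 0.005]
wrist_force: [-0.9, 1.3, 7.0]
width: 0.0122
```

>>> move_arm(slide=[[0, -0.01, 0], [0, -0.03, 0], [0, -0.05, 0], [0, -0.07, 0], [0, -0.09, 0], [0, -0.105, 0], [0, -0.115, 0], [0, -0.119, 0], [0, -0.119, 0], [0, -0.119, 0]], angular=[[0, 0, 0], [0, 0, 0], [0, 0, 0], [0, 0, 0], [0, 0, 0], [0, 0, 0], [0, 0, 0], [0, 0, 0], [0, 0, 0], [0, 0, 0]], fingers=[230, 230, 230, 230, 230, 230, 230, 230, 230, 230])

```text
clock: 29.45
ee_pos: [0.4776, 0.3281, 0.0402]
tool_rot: [2.399, 2.024, 0.006]
wrist_force: [4.8, -2.7, 8.0]
width: 0.012
```

>>> move_arm(slide=[[0, 0, 0], [0, 0, 0], [0, 0, -0.02], [0, 0, -0.05], [0, 0.03, -0.06], [0, 0.06, -0.06], [0, 0.095, -0.06], [0, 0.095, -0.06], [0, 0.095, -0.06]], angular=[[0, 0, 0], [0, 0, 0], [0, 0, 0], [0, 0, 0], [0, 0, 0], [0, 0, 0], [0, 0, 0], [0, 0, 0], [0, 0, 0]], fingers=[100, 100, 100, 0, 0, 0, 0, 0, 0])

```text
clock: 30.35
ee_pos: [0.5687, 0.3114, 0.0976]
tool_rot: [-2.401, -2.025, 0.002]
wrist_force: [-0.3, 0.0, 0.3]
width: 0.0855
```

```bash
python3 -c "
from h import *
st();c=snap('wrist','w20.png');goto((.5700,.3115,.011),80.3)"
```

```text
t 30.35 p [0.5687 0.3114 0.0976] w 0.0855 F [-0.3  0.   0.3] q6 0.56
slide [0.0003 0.0021 0.0867] ang [-0.1   0.04  0.04]
```

View pics/w20.png

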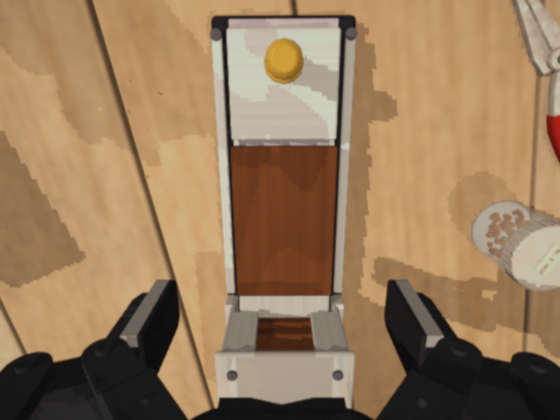

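>>> move_arm(slide=[[0.0005, 0.002, 0.03], [0.0005, 0.002, 0.06], [0.0005, 0.002, 0.08], [0.0005, 0.002, 0.087], [0.0005, 0.002, 0.087], [0.0005, 0.002, 0.087], [0.0005, 0.002, 0.087], [0.0005, 0.002, 0.087], [0.0005, 0.002, 0.087]], angular=[[0, 0, 0], [0, 0, 0], [0, 0, 0], [0, 0, 0], [0, 0, 0], [0, 0, 0], [0, 0, 0], [0, 0, 0], [0, 0, 0]], fingers=[0, 0, 0, 0, 0, 100, 100, 100, 100], force=40)

```text
clock: 31.3
ee_pos: [0.5723, 0.3125, 0.0132]
tool_rot: [2.4, 2.026, 0.004]
wrist_force: [-1.3, -0.1, 6.6]
width: 0.0628
```

>>> move_arm(slide=[[0, 0, -0.02], [0, 0, -0.05], [0, 0, -0.09], [0, 0, -0.13], [0, 0, -0.14], [0, 0, -0.14]], angular=[[0, 0, 0], [0, 0, 0], [0, 0, 0], [0, 0, 0], [0, 0, 0], [0, 0, 0]], fingers=[100, 100, 100, 100, 100, 100])

```text
clock: 31.9
ee_pos: [0.5726, 0.3125, 0.154]
tool_rot: [2.399, 2.026, 0.007]
wrist_force: [1.3, 0.8, -1.6]
width: 0.0625
```

```bash
python3 -c "
from h import *
st();snap('wrist','w21.png');snap('side','s21.png')
a=np.radians(-11);goto((.5244+.095*np.cos(a),-.1168+.095*np.sin(a),.145),79)"
```

```text
t 31.9 p [0.5726 0.3125 0.154 ] w 0.0625 F [ 1.3  0.8 -1.6] q6 0.56
slide [-0.4325  0.1212  0.0057] ang [-0.04  0.03  1.34]
```

View pics/w21.png

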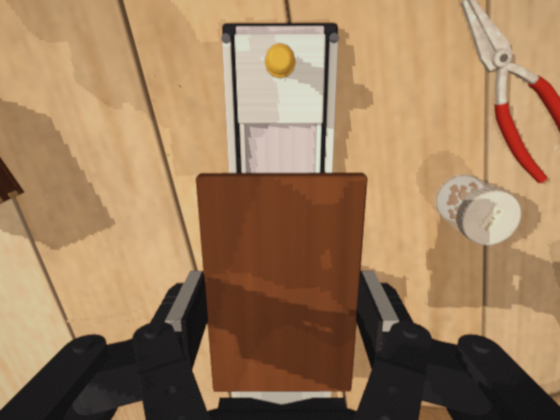

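View pics/s21.png

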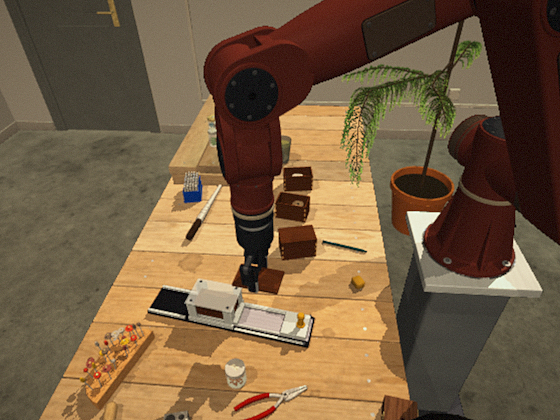

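>>> move_arm(slide=[[-0.045, 0.012, 0], [-0.09, 0.025, 0], [-0.135, 0.038, 0], [-0.18, 0.05, 0], [-0.225, 0.063, 0], [-0.27, 0.076, 0], [-0.315, 0.088, 0], [-0.36, 0.101, 0.002], [-0.405, 0.114, 0.004], [-0.432, 0.121, 0.005]], angular=[[0, 0, 0], [0, 0, 0], [0, 0, 0], [0, 0, 0], [0, 0, 1.3], [0, 0, 1.3], [0, 0, 1.3], [0, 0, 1.3], [0, 0, 1.3], [0, 0, 1.3]], fingers=[100, 100, 100, 100, 100, 100, 100, 100, 100, 100])

```text
clock: 33.0
ee_pos: [0.6169, -0.1374, 0.144]
tool_rot: [-2.424, -1.995, 0.003]
wrist_force: [0.0, -0.1, -0.9]
width: 0.0626
```

>>> move_arm(slide=[[0, 0, 0], [0, 0, 0]], angular=[[0, 0, 0], [0, 0, 0]], fingers=[100, 100])

```text
clock: 33.2
ee_pos: [0.6168, -0.1343, 0.1444]
tool_rot: [-2.423, -1.996, 0.002]
wrist_force: [-0.5, -0.4, -0.1]
width: 0.0624
```

```bash
python3 -c "
from h import *
st();snap('wrist','w22.png')
im=cv2.imread('pics/w22.png');cv2.imwrite('pics/w22z.png',cv2.resize(im[0:200,180:385],None,fx=2.9,fy=2.9,interpolation=cv2.INTER_CUBIC))"
```

```text
t 33.2 p [ 0.6168 -0.1343  0.1444] w 0.0624 F [-0.5 -0.4 -0.1] q6 -0.14
```

View pics/w22.png

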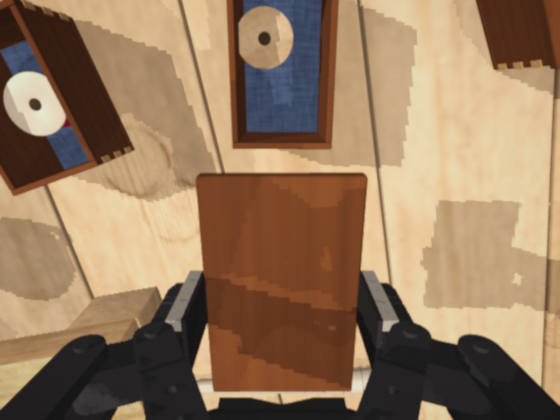

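View pics/w22z.png

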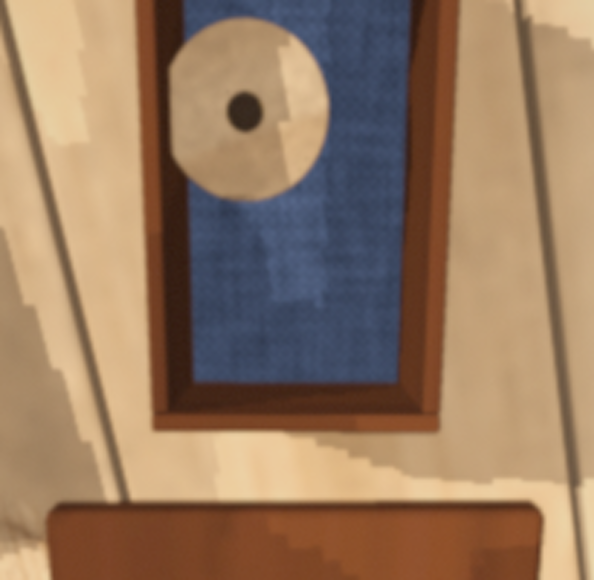

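```bash
cat >> h.py <<'E'
def fit(lidf,rim,rimtop,ztop):
    """lid front corners px, rim near corners px, rim far pts px; ztop lid top above TCP"""
    s=r.get_state();c=r.capture('wrist');E=np.array(c['hand_eye'])
    def tl(p,zt):
        d=E[:3,:3]@np.linalg.solve(c['mtx'],[p[0],p[1],1.]);o=E[:3,3];return o+d*(zt-o[2])/d[2]
    zr=s['ee_pos'][2]-.062
    L=[tl(p,-ztop) for p in lidf];B=[tl(p,zr) for p in rim];T=[tl(p,zr) for p in rimtop]
    print('lid w',np.linalg.norm(L[1]-L[0]).round(4),'rim w',np.linalg.norm(B[1]-B[0]).round(4))
    lc=(L[0]+L[1])/2+[0,.051,0]; bm=(B[0]+B[1])/2
    ang=np.degrees(np.mean([np.arctan2((T[i]-B[i])[0],-(T[i]-B[i])[1]) for i in range(len(T))])) if len(T) else 0
    a=np.radians(ang); bc=bm+.05*np.array([np.sin(a),-np.cos(a),0])
    print('lidc',lc.round(4),'boxc',bc.round(4),'delta',(bc-lc)[:2].round(4),'box turn deg (+ = +z tool... sign: far end to +x)',ang.round(2),'edge',np.degrees(np.arctan2((B[1]-B[0])[1],(B[1]-B[0])[0])).round(2))
    st()
E
python3 -c "
from h import *
fit([(196.2,175.5),(367.2,175.5)],[(232.8,148.3),(331.4,148.3)],[(227.2,0),(339.3,0)],.0128)"
```

```text
lid w 0.0629 rim w 0.0614
lidc [-0.0012 -0.0004 -0.0128] boxc [-0.0006 -0.0957  0.0829] delta [ 0.0006 -0.0953] box turn deg (+ = +z tool... sign: far end to +x) 0.44 edge 0.02
t 33.3 p [ 0.6173 -0.133   0.1453] w 0.0626 F [ 0.9  0.2 -0.4] q6 -0.14
```

>>> move_arm(slide=[[0.0005, -0.03, 0], [0.0005, -0.065, 0], [0.0005, -0.093, 0.02], [0.0005, -0.095, 0.05], [0.0005, -0.095, 0.07], [0.0005, -0.095, 0.074], [0.0005, -0.095, 0.074], [0.0005, -0.095, 0.074]], angular=[[0, 0, 0], [0, 0, 0], [0, 0, 0], [0, 0, 0], [0, 0, 0], [0, 0, 0], [0, 0, 0], [0, 0, 0]], fingers=[100, 100, 100, 100, 100, 100, 100, 100])

```text
clock: 34.1
ee_pos: [0.5256, -0.1154, 0.0732]
tool_rot: [2.422, 1.999, 0.001]
wrist_force: [-0.5, -0.2, -0.4]
width: 0.0626
```

```bash
python3 -c "
from h import *
st();snap('wrist','w23.png')
im=cv2.imread('pics/w23.png');cv2.imwrite('pics/w23z.png',cv2.resize(im[135:195,185:380],None,fx=4,fy=4,interpolation=cv2.INTER_CUBIC))"
```

```text
t 34.1 p [ 0.5256 -0.1154  0.0732] w 0.0626 F [-0.5 -0.2 -0.4] q6 -0.16
```

View pics/w23z.png

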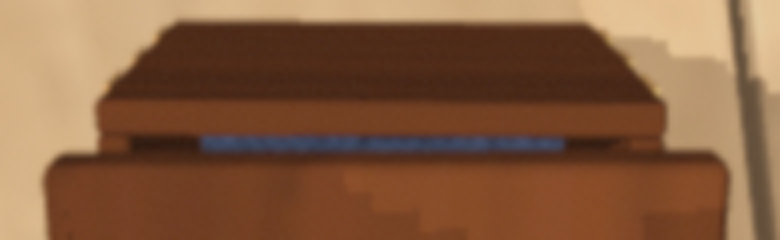

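```bash
cat >> h.py <<'E'
def fit2(lidf,rim,ztop):
    s=r.get_state();c=r.capture('wrist');E=np.array(c['hand_eye'])
    def tl(p,zt):
        d=E[:3,:3]@np.linalg.solve(c['mtx'],[p[0],p[1],1.]);o=E[:3,3];return o+d*(zt-o[2])/d[2]
    zr=s['ee_pos'][2]-.062
    L=[tl(p,-ztop) for p in lidf];B=[tl(p,zr) for p in rim]
    d=(B[0]+B[1]-L[0]-L[1])/2-[0,.001,0]
    print('lid w',np.linalg.norm(L[1]-L[0]).round(4),'rim w',np.linalg.norm(B[1]-B[0]).round(4),'move',d[:2].round(4))
    st()
E
python3 -c "
from h import *
fit2([(196.2,174.8),(366.8,174.8)],[(209.5,160.2),(351.5,160.2)],.0128)
"
```

```text
lid w 0.0627 rim w 0.061 move [-0.0004 -0.0017]
t 34.2 p [ 0.5257 -0.1157  0.0733] w 0.0627 F [-0.4  0.2 -0.7] q6 -0.16
```

>>> move_arm(slide=[[0, -0.0015, 0], [0, -0.0015, 0.004], [0, -0.0015, 0.008], [0, -0.0015, 0.011], [0, -0.0015, 0.014], [0, -0.0015, 0.016], [0, -0.0015, 0.017], [0, -0.0015, 0.017]], angular=[[0, 0, 0], [0, 0, 0], [0, 0, 0], [0, 0, 0], [0, 0, 0], [0, 0, 0], [0, 0, 0], [0, 0, 0]], fingers=[100, 100, 100, 100, 100, 100, 100, 100])

```text
clock: 35.0
ee_pos: [0.5232, -0.1154, 0.0561]
tool_rot: [2.423, 1.999, -0.0]
wrist_force: [-4.5, 0.7, 13.5]
width: 0.063
```

```bash
python3 -c "
from h import *
st();snap('wrist','w24.png')
im=cv2.imread('pics/w24.png');cv2.imwrite('pics/w24z.png',cv2.resize(im[135:195,185:380],None,fx=4,fy=4,interpolation=cv2.INTER_CUBIC))"
```

```text
t 35.0 p [ 0.5232 -0.1154  0.0561] w 0.063 F [-4.5  0.7 13.5] q6 -0.16
```

View pics/w24z.png

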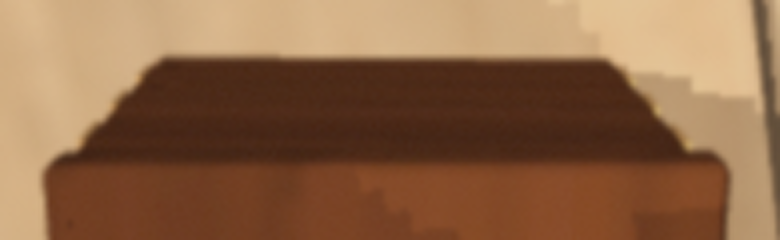

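Contact came at 0.0561 with 13 N, the predicted seating height. Releasing and checking.

>>> move_arm(slide=[[0, 0, -0.001], [0, 0, -0.001], [0, 0, -0.001], [0, 0, -0.03], [0, 0, -0.07], [0, 0, -0.1], [0, 0, -0.1], [0, 0, -0.1]], angular=[[0, 0, 0], [0, 0, 0], [0, 0, 0], [0, 0, 0], [0, 0, 0], [0, 0, 0], [0, 0, 0], [0, 0, 0]], fingers=[30, 30, 30, 30, 30, 30, 30, 30])

```text
clock: 35.85
ee_pos: [0.5237, -0.1155, 0.1556]
tool_rot: [2.423, 1.998, 0.001]
wrist_force: [-0.4, 0.1, 0.7]
width: 0.0753
```

```bash
python3 -c "
from h import *
st();snap('wrist','w25.png');goto((.4765,.3275,.13),80.3)"
```

```text
t 35.85 p [ 0.5237 -0.1155  0.1556] w 0.0753 F [-0.4  0.1  0.7] q6 -0.16
slide [ 0.4259 -0.1298  0.0248] ang [-0.04 -0.01 -1.26]
```

View pics/w25.png

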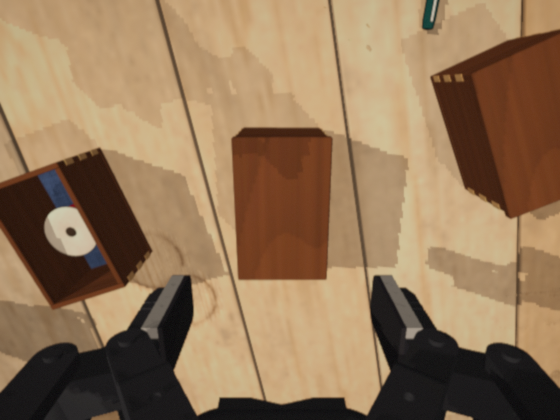

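Boxes B and C are closed. Now push the slide home.

>>> move_arm(slide=[[0.045, -0.013, 0], [0.09, -0.027, 0], [0.135, -0.041, 0], [0.18, -0.055, 0.01], [0.225, -0.069, 0.02], [0.27, -0.083, 0.025], [0.315, -0.097, 0.025], [0.36, -0.11, 0.025], [0.405, -0.124, 0.025], [0.426, -0.13, 0.025]], angular=[[0, 0, 0], [0, 0, 0], [0, 0, -1.3], [0, 0, -1.3], [0, 0, -1.3], [0, 0, -1.3], [0, 0, -1.3], [0, 0, -1.3], [0, 0, -1.3], [0, 0, -1.3]], fingers=[100, 100, 100, 100, 100, 100, 100, 100, 100, 100])

```text
clock: 36.9
ee_pos: [0.4749, 0.3307, 0.1286]
tool_rot: [-2.397, -2.029, 0.003]
wrist_force: [-0.3, -0.0, 0.1]
width: 0.0515
```

>>> move_arm(slide=[[0, 0, 0], [0, 0, 0]], angular=[[0, 0, 0], [0, 0, 0]], fingers=[100, 100])

```text
clock: 37.1
ee_pos: [0.4758, 0.3272, 0.1288]
tool_rot: [-2.399, -2.028, 0.004]
wrist_force: [-0.3, -1.3, -0.2]
width: 0.0522
```

```bash
python3 -c "
from h import *
st();goto((.4765,.3277,.038),80.3);snap('wrist','w26.png')"
```

```text
t 37.1 p [0.4758 0.3272 0.1288] w 0.0522 F [-0.3 -1.3 -0.2] q6 0.64
slide [0.0008 0.0008 0.0908] ang [-0.11  0.1   0.1 ]
```

View pics/w26.png

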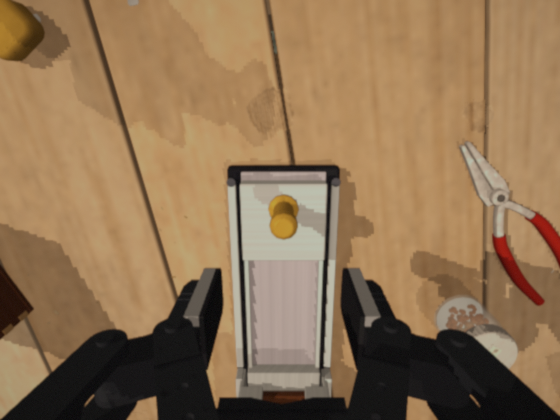

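>>> move_arm(slide=[[0.0005, 0.001, 0.04], [0.0005, 0.001, 0.08], [0.0005, 0.001, 0.091], [0.0005, 0.001, 0.091], [0.0005, 0.001, 0.091], [0.0005, 0.001, 0.091], [0.0005, 0.001, 0.091]], angular=[[0, 0, 0], [0, 0, 0], [0, 0, 0], [0, 0, 0], [0, 0, 0], [0, 0, 0], [0, 0, 0]], fingers=[100, 100, 100, 230, 230, 230, 230], force=50)

```text
clock: 37.85
ee_pos: [0.4791, 0.3279, 0.0412]
tool_rot: [2.4, 2.025, 0.004]
wrist_force: [0.3, -4.1, 7.7]
width: 0.0122
```

>>> move_arm(slide=[[0, 0.01, 0], [0, 0.03, 0], [0, 0.05, 0], [0, 0.07, 0], [0, 0.09, 0], [0, 0.105, 0], [0, 0.115, 0], [0, 0.12, 0], [0, 0.12, 0], [0, 0.12, 0]], angular=[[0, 0, 0], [0, 0, 0], [0, 0, 0], [0, 0, 0], [0, 0, 0], [0, 0, 0], [0, 0, 0], [0, 0, 0], [0, 0, 0], [0, 0, 0]], fingers=[230, 230, 230, 230, 230, 230, 230, 230, 230, 230])

```text
clock: 38.85
ee_pos: [0.5953, 0.3084, 0.0412]
tool_rot: [-2.399, -2.026, -0.0]
wrist_force: [-8.4, -0.6, 10.1]
width: 0.0121
```

>>> move_arm(slide=[[0, -0.002, 0], [0, -0.002, 0], [0, -0.002, 0], [0, -0.002, 0], [0, -0.002, 0]], angular=[[0, 0, 0], [0, 0, 0], [0, 0, 0], [0, 0, 0], [0, 0, 0]], fingers=[230, 230, 230, 230, 230])

```text
clock: 39.35
ee_pos: [0.5951, 0.3085, 0.0413]
tool_rot: [2.4, 2.026, 0.004]
wrist_force: [-2.5, -2.1, 8.2]
width: 0.0118
```

```bash
python3 -c "
from h import *
st();snap('wrist','w27.png')"
```

```text
t 39.35 p [0.5951 0.3085 0.0413] w 0.0118 F [-2.5 -2.1  8.2] q6 0.54
```

View pics/w27.png

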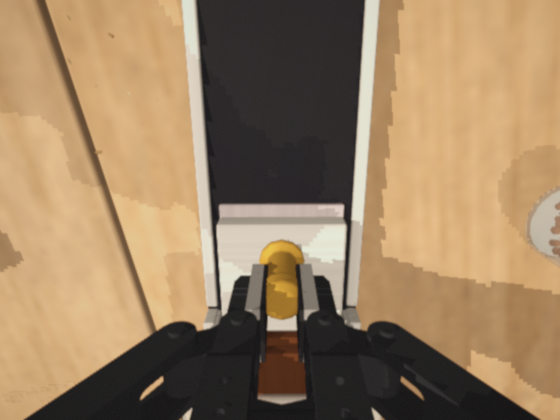

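Home again. Drawing lid 3.

>>> move_arm(slide=[[0, -0.01, 0], [0, -0.03, 0], [0, -0.05, 0], [0, -0.07, 0], [0, -0.09, 0], [0, -0.105, 0], [0, -0.115, 0], [0, -0.119, 0], [0, -0.119, 0], [0, -0.119, 0]], angular=[[0, 0, 0], [0, 0, 0], [0, 0, 0], [0, 0, 0], [0, 0, 0], [0, 0, 0], [0, 0, 0], [0, 0, 0], [0, 0, 0], [0, 0, 0]], fingers=[230, 230, 230, 230, 230, 230, 230, 230, 230, 230])

```text
clock: 40.4
ee_pos: [0.4788, 0.3279, 0.0412]
tool_rot: [2.399, 2.024, 0.005]
wrist_force: [2.9, -6.2, 9.0]
width: 0.0119
```

>>> move_arm(slide=[[0, 0, 0], [0, 0, 0], [0, 0, -0.02], [0, 0, -0.05], [0, 0.03, -0.06], [0, 0.06, -0.06], [0, 0.093, -0.06], [0, 0.093, -0.06], [0, 0.093, -0.06]], angular=[[0, 0, 0], [0, 0, 0], [0, 0, 0], [0, 0, 0], [0, 0, 0], [0, 0, 0], [0, 0, 0], [0, 0, 0], [0, 0, 0]], fingers=[100, 100, 100, 0, 0, 0, 0, 0, 0])

```text
clock: 41.3
ee_pos: [0.5682, 0.3123, 0.0988]
tool_rot: [-2.401, -2.025, 0.001]
wrist_force: [-0.8, 0.0, 0.6]
width: 0.0852
```

```bash
python3 -c "
from h import *
st();c=snap('wrist','w28.png');goto((.5705,.3118,.0105),80.3)"
```

```text
t 41.3 p [0.5682 0.3123 0.0988] w 0.0852 F [-0.8  0.   0.6] q6 0.56
slide [-0.0001  0.0032  0.0883] ang [-0.09  0.02  0.04]
```

View pics/w28.png

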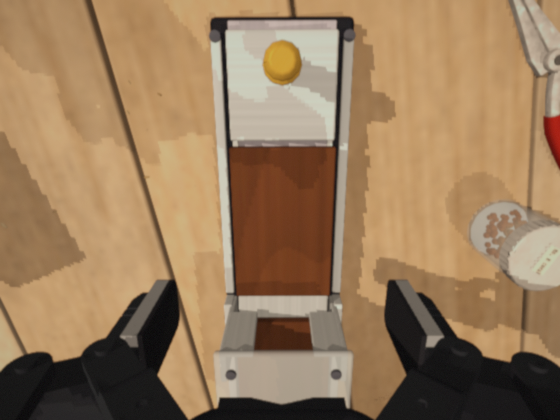

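>>> move_arm(slide=[[0, 0.002, 0.03], [0, 0.002, 0.06], [0, 0.002, 0.08], [0, 0.002, 0.089], [0, 0.002, 0.089], [0, 0.002, 0.089], [0, 0.002, 0.089], [0, 0.002, 0.089], [0, 0.002, 0.089]], angular=[[0, 0, 0], [0, 0, 0], [0, 0, 0], [0, 0, 0], [0, 0, 0], [0, 0, 0], [0, 0, 0], [0, 0, 0], [0, 0, 0]], fingers=[0, 0, 0, 0, 0, 100, 100, 100, 100], force=40)

```text
clock: 42.25
ee_pos: [0.5716, 0.3127, 0.0121]
tool_rot: [2.4, 2.026, 0.004]
wrist_force: [0.0, -0.9, 7.4]
width: 0.0629
```

>>> move_arm(slide=[[0, 0, -0.02], [0, 0, -0.05], [0, 0, -0.09], [0, 0, -0.13], [0, 0, -0.14], [0, 0, -0.14]], angular=[[0, 0, 0], [0, 0, 0], [0, 0, 0], [0, 0, 0], [0, 0, 0], [0, 0, 0]], fingers=[100, 100, 100, 100, 100, 100])

```text
clock: 42.85
ee_pos: [0.5718, 0.3127, 0.1529]
tool_rot: [2.4, 2.026, 0.007]
wrist_force: [0.9, 0.2, -0.9]
width: 0.0626
```

```bash
python3 -c "
from h import *
st();snap('side','s29.png')
a=np.radians(8.6);goto((.5157+.095*np.cos(a),-.279+.095*np.sin(a),.145),98.6)"
```

```text
t 42.85 p [0.5718 0.3127 0.1529] w 0.0626 F [ 0.9  0.2 -0.9] q6 0.56
slide [-0.5623  0.1352  0.0055] ang [  0.07  -0.03 -18.26]
```

View pics/s29.png

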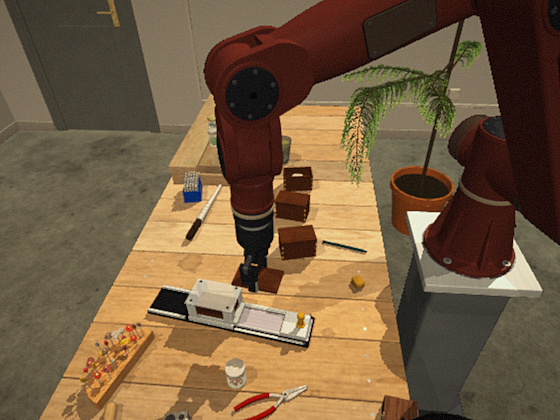

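>>> move_arm(slide=[[-0.045, 0.011, 0], [-0.09, 0.022, 0], [-0.135, 0.033, 0], [-0.18, 0.044, 0], [-0.225, 0.055, 0], [-0.27, 0.066, 0], [-0.315, 0.077, 0], [-0.36, 0.088, 0], [-0.405, 0.098, 0], [-0.45, 0.108, 0]], angular=[[0, 0, 0], [0, 0, -2], [0, 0, -4], [0, 0, -6], [0, 0, -8], [0, 0, -10], [0, 0, -12], [0, 0, -14], [0, 0, -16], [0, 0, -18.2]], fingers=[100, 100, 100, 100, 100, 100, 100, 100, 100, 100])

```text
clock: 43.9
ee_pos: [0.6001, -0.1511, 0.1483]
tool_rot: [-2.046, -2.38, 0.002]
wrist_force: [0.2, 0.6, -0.7]
width: 0.0626
```

```bash
python3 -c "
from h import *
st()
a=np.radians(8.6);goto((.5157+.095*np.cos(a),-.279+.095*np.sin(a),.145),98.6)"
```

```text
t 43.9 p [ 0.6001 -0.1511  0.1483] w 0.0626 F [ 0.2  0.6 -0.7] q6 -0.52
slide [-0.1138 -0.0076  0.0031] ang [-0.15 -0.09  0.02]
```

>>> move_arm(slide=[[-0.04, -0.003, 0], [-0.08, -0.005, 0], [-0.112, -0.0075, 0.003], [-0.112, -0.0075, 0.003], [-0.112, -0.0075, 0.003], [-0.112, -0.0075, 0.003]], angular=[[0, 0, 0], [0, 0, 0], [0, 0, 0], [0, 0, 0], [0, 0, 0], [0, 0, 0]], fingers=[100, 100, 100, 100, 100, 100])

```text
clock: 44.5
ee_pos: [0.61, -0.2603, 0.1461]
tool_rot: [-2.048, -2.379, 0.0]
wrist_force: [0.2, 0.6, -0.7]
width: 0.0624
```

```bash
python3 -c "
from h import *
st();snap('wrist','w30.png')
im=cv2.imread('pics/w30.png');cv2.imwrite('pics/w30z.png',cv2.resize(im[0:200,180:385],None,fx=2.9,fy=2.9,interpolation=cv2.INTER_CUBIC))"
```

```text
t 44.5 p [ 0.61   -0.2603  0.1461] w 0.0624 F [ 0.2  0.6 -0.7] q6 -0.66
```

View pics/w30.png

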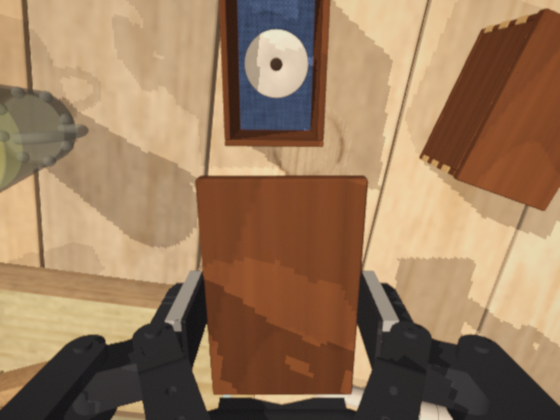

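View pics/w30z.png

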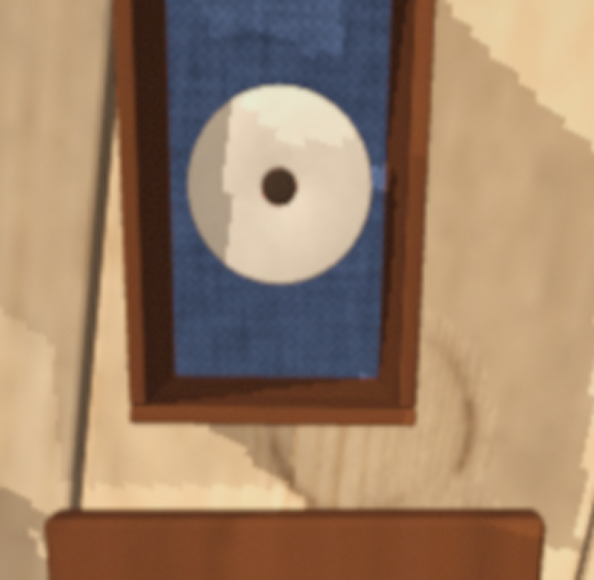

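```bash
python3 -c "
from h import *
fit([(195.9,177),(367.6,177)],[(224.8,145.8),(323.3,145.8)],[(219,0),(330.7,0)],.0139)"
```

```text
lid w 0.0627 rim w 0.0617
lidc [-0.0012 -0.0005 -0.0139] boxc [-0.0054 -0.0974  0.0845] delta [-0.0041 -0.0969] box turn deg (+ = +z tool... sign: far end to +x) 0.72 edge 0.02
t 44.6 p [ 0.6105 -0.2602  0.1469] w 0.0626 F [-0.2  0.4 -0.7] q6 -0.66
```

>>> move_arm(slide=[[-0.0045, -0.03, 0], [-0.0045, -0.065, 0], [-0.0045, -0.093, 0.02], [-0.0045, -0.097, 0.05], [-0.0045, -0.097, 0.07], [-0.0045, -0.097, 0.075], [-0.0045, -0.097, 0.075], [-0.0045, -0.097, 0.075]], angular=[[0, 0, 0], [0, 0, 0], [0, 0, 0], [0, 0, 0], [0, 0, 0], [0, 0, 0], [0, 0, 0], [0, 0, 0]], fingers=[100, 100, 100, 100, 100, 100, 100, 100])

```text
clock: 45.4
ee_pos: [0.5162, -0.2804, 0.0733]
tool_rot: [2.048, 2.38, 0.0]
wrist_force: [0.2, -1.2, 0.1]
width: 0.0626
```

```bash
python3 -c "
from h import *
st();snap('wrist','w31.png')
im=cv2.imread('pics/w31.png');cv2.imwrite('pics/w31z.png',cv2.resize(im[135:195,185:380],None,fx=4,fy=4,interpolation=cv2.INTER_CUBIC))"
```

```text
t 45.4 p [ 0.5162 -0.2804  0.0733] w 0.0626 F [ 0.2 -1.2  0.1] q6 -0.77
```

View pics/w31z.png

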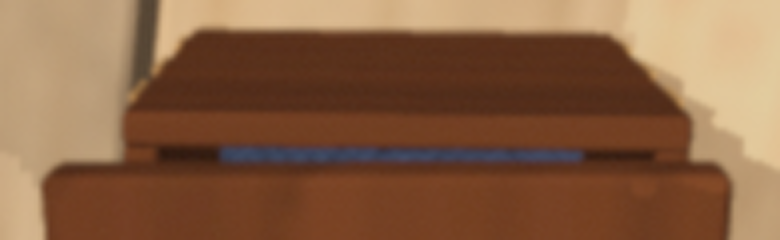

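```bash
python3 -c "
from h import *
fit2([(195.8,177),(367.5,177)],[(216,162.8),(357.8,162.8)],.0139)
"
```

```text
lid w 0.0627 rim w 0.0612 move [ 0.0023 -0.0011]
t 45.5 p [ 0.5163 -0.2806  0.0735] w 0.0627 F [-0.  -0.2  0.5] q6 -0.77
```

>>> move_arm(slide=[[0.0014, -0.001, 0], [0.0014, -0.001, 0.002], [0.0014, -0.001, 0.002]], angular=[[0, 0, 0.6], [0, 0, 0.6], [0, 0, 0.6]], fingers=[100, 100, 100])

```text
clock: 45.8
ee_pos: [0.5141, -0.2791, 0.0703]
tool_rot: [-2.062, -2.37, -0.0]
wrist_force: [0.7, -0.3, -0.6]
width: 0.0624
```

```bash
python3 -c "
from h import *
st();snap('wrist','w32.png')
im=cv2.imread('pics/w32.png');cv2.imwrite('pics/w32z.png',cv2.resize(im[135:195,185:380],None,fx=4,fy=4,interpolation=cv2.INTER_CUBIC))"
```

```text
t 45.8 p [ 0.5141 -0.2791  0.0703] w 0.0624 F [ 0.7 -0.3 -0.6] q6 -0.76
```

View pics/w32z.png

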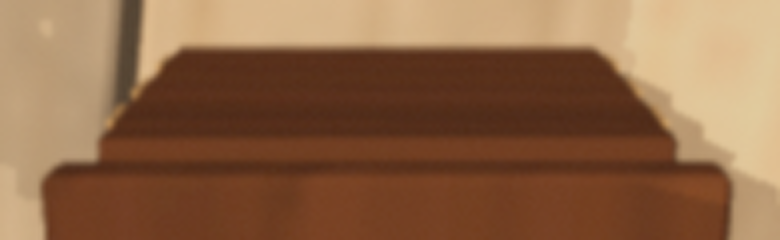

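```bash
python3 -c "
from h import *
fit2([(195.8,177),(367.5,177)],[(209.7,169.2),(354,169.2)],.0139)
"
```

```text
lid w 0.0627 rim w 0.0613 move [0.0001 0.001 ]
t 45.9 p [ 0.5141 -0.2791  0.0703] w 0.0626 F [ 0.5 -0.6 -0.2] q6 -0.76
```

>>> move_arm(slide=[[0, 0, 0.003], [0, 0, 0.006], [0, 0, 0.009], [0, 0, 0.012], [0, 0, 0.014], [0, 0, 0.015], [0, 0, 0.015]], angular=[[0, 0, 0], [0, 0, 0], [0, 0, 0], [0, 0, 0], [0, 0, 0], [0, 0, 0], [0, 0, 0]], fingers=[100, 100, 100, 100, 100, 100, 100])

```text
clock: 46.6
ee_pos: [0.5141, -0.2791, 0.0553]
tool_rot: [-2.062, -2.37, -0.0]
wrist_force: [0.6, 0.1, 0.1]
width: 0.0629
```

```bash
python3 -c "
from h import *
st();snap('wrist','w33.png')
im=cv2.imread('pics/w33.png');cv2.imwrite('pics/w33z.png',cv2.resize(im[135:195,185:380],None,fx=4,fy=4,interpolation=cv2.INTER_CUBIC))"
```

```text
t 46.6 p [ 0.5141 -0.2791  0.0553] w 0.0629 F [0.6 0.1 0.1] q6 -0.76
```

View pics/w33z.png

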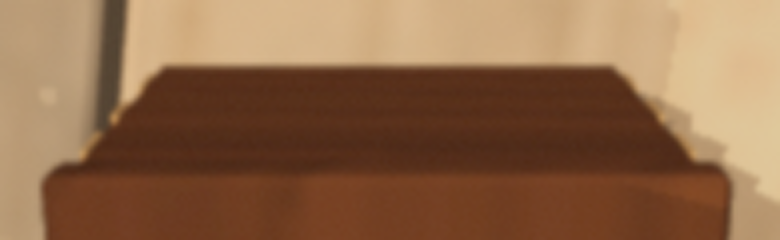

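>>> move_arm(slide=[[0, 0, 0.001], [0, 0, 0.002], [0, 0, 0.002]], angular=[[0, 0, 0], [0, 0, 0], [0, 0, 0]], fingers=[100, 100, 100])

```text
clock: 46.95
ee_pos: [0.5143, -0.2792, 0.055]
tool_rot: [2.062, 2.369, 0.0]
wrist_force: [-6.3, 3.3, 20.3]
width: 0.0625
```

>>> move_arm(slide=[[0, 0, -0.001], [0, 0, -0.001], [0, 0, -0.001], [0, 0, -0.03], [0, 0, -0.07], [0, 0, -0.1], [0, 0, -0.1], [0, 0, -0.1]], angular=[[0, 0, 0], [0, 0, 0], [0, 0, 0], [0, 0, 0], [0, 0, 0], [0, 0, 0], [0, 0, 0], [0, 0, 0]], fingers=[30, 30, 30, 30, 30, 30, 30, 30])

```text
clock: 47.75
ee_pos: [0.5144, -0.2793, 0.1535]
tool_rot: [2.062, 2.369, 0.0]
wrist_force: [0.8, -0.1, -0.0]
width: 0.0754
```

```bash
python3 -c "
from h import *
st();snap('wrist','w34.png');goto((.4765,.3275,.13),80.3)"
```

```text
t 47.75 p [ 0.5144 -0.2793  0.1535] w 0.0754 F [ 0.8 -0.1 -0. ] q6 -0.76
slide [0.6058 0.0468 0.0229] ang [-0.04 -0.03 17.63]
```

View pics/w34.png

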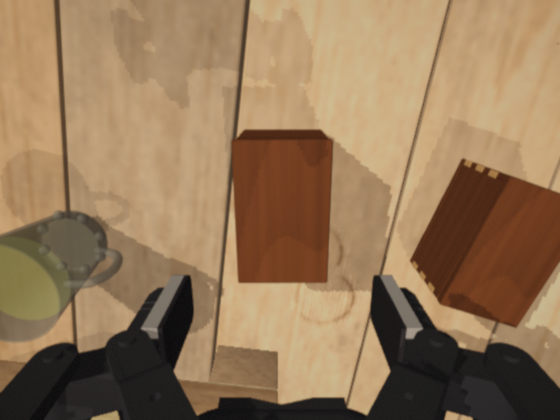

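Box A is closed too. Back to push the slide home for the last time.

>>> move_arm(slide=[[0.045, 0.003, 0], [0.09, 0.007, 0], [0.135, 0.01, 0], [0.18, 0.014, 0], [0.225, 0.017, 0], [0.27, 0.021, 0], [0.315, 0.024, 0], [0.36, 0.028, 0], [0.405, 0.031, 0], [0.45, 0.035, 0]], angular=[[0, 0, 2], [0, 0, 4], [0, 0, 6], [0, 0, 8], [0, 0, 10], [0, 0, 12], [0, 0, 14], [0, 0, 16], [0, 0, 17.6], [0, 0, 17.6]], fingers=[100, 100, 100, 100, 100, 100, 100, 100, 100, 100])

```text
clock: 48.8
ee_pos: [0.4852, 0.173, 0.1519]
tool_rot: [-2.401, -2.024, 0.003]
wrist_force: [1.0, -0.1, 0.8]
width: 0.052
```

```bash
python3 -c "
from h import *
st();goto((.4765,.3275,.13),80.3)"
```

```text
t 48.8 p [0.4852 0.173  0.1519] w 0.052 F [ 1.  -0.1  0.8] q6 0.37
slide [ 0.1508 -0.0347  0.0218] ang [-0.13  0.05 -0.02]
```

>>> move_arm(slide=[[0.04, -0.01, 0.005], [0.085, -0.02, 0.01], [0.13, -0.03, 0.018], [0.1495, -0.0345, 0.022], [0.1495, -0.0345, 0.022], [0.1495, -0.0345, 0.022], [0.1495, -0.0345, 0.022]], angular=[[0, 0, 0], [0, 0, 0], [0, 0, 0], [0, 0, 0], [0, 0, 0], [0, 0, 0], [0, 0, 0]], fingers=[100, 100, 100, 100, 100, 100, 100])

```text
clock: 49.5
ee_pos: [0.4775, 0.3234, 0.1307]
tool_rot: [-2.402, -2.025, 0.002]
wrist_force: [0.9, -0.4, 0.8]
width: 0.0517
```

```bash
python3 -c "
from h import *
st();goto((.4770,.3277,.037),80.3);snap('wrist','w35.png')"
```

```text
t 49.5 p [0.4775 0.3234 0.1307] w 0.0517 F [ 0.9 -0.4  0.8] q6 0.64
slide [ 0.0042 -0.0012  0.0937] ang [-0.05  0.06 -0.01]
```

View pics/w35.png

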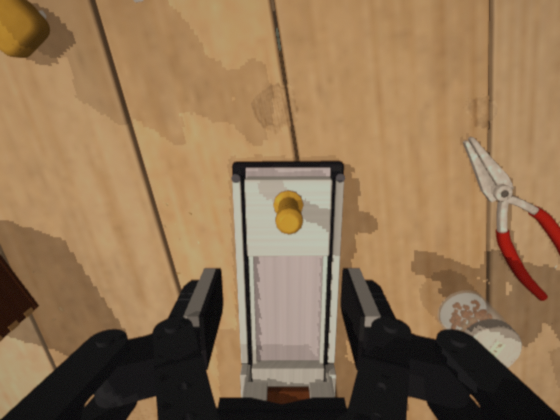

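>>> move_arm(slide=[[0.004, -0.001, 0.04], [0.004, -0.001, 0.08], [0.004, -0.001, 0.092], [0.004, -0.001, 0.092], [0.004, -0.001, 0.092], [0.004, -0.001, 0.092], [0.004, -0.001, 0.092]], angular=[[0, 0, 0], [0, 0, 0], [0, 0, 0], [0, 0, 0], [0, 0, 0], [0, 0, 0], [0, 0, 0]], fingers=[100, 100, 100, 230, 230, 230, 230], force=50)

```text
clock: 50.25
ee_pos: [0.4786, 0.328, 0.0413]
tool_rot: [2.399, 2.024, 0.002]
wrist_force: [-0.7, -6.0, 3.5]
width: 0.0117
```

>>> move_arm(slide=[[0, 0.01, 0], [0, 0.03, 0], [0, 0.05, 0], [0, 0.07, 0], [0, 0.09, 0], [0, 0.105, 0], [0, 0.115, 0], [0, 0.12, 0], [0, 0.12, 0], [0, 0.12, 0]], angular=[[0, 0, 0], [0, 0, 0], [0, 0, 0], [0, 0, 0], [0, 0, 0], [0, 0, 0], [0, 0, 0], [0, 0, 0], [0, 0, 0], [0, 0, 0]], fingers=[230, 230, 230, 230, 230, 230, 230, 230, 230, 230])

```text
clock: 51.25
ee_pos: [0.5948, 0.3086, 0.0413]
tool_rot: [-2.4, -2.026, 0.001]
wrist_force: [-8.5, -3.7, 11.2]
width: 0.012
```

```bash
python3 -c "
from h import *
st()"
```

```text
t 51.25 p [0.5948 0.3086 0.0413] w 0.012 F [-8.5 -3.7 11.2] q6 0.54
```

>>> move_arm(slide=[[0, -0.0015, 0], [0, -0.0015, 0], [0, -0.0015, 0], [0, -0.0015, 0], [0, -0.0015, -0.03], [0, -0.0015, -0.07], [0, -0.02, -0.11], [0, -0.05, -0.15], [0, -0.09, -0.17], [0, -0.09, -0.17]], angular=[[0, 0, 0], [0, 0, 0], [0, 0, 0], [0, 0, 0], [0, 0, 0], [0, 0, 0], [0, 0, 0], [0, 0, 0], [0, 0, 0], [0, 0, 0]], fingers=[230, 100, 100, 100, 100, 100, 100, 100, 100, 100])

```text
clock: 52.25
ee_pos: [0.5048, 0.3253, 0.2133]
tool_rot: [-2.398, -2.029, -0.007]
wrist_force: [-0.2, -0.4, 0.5]
width: 0.0523
```

```bash
python3 -c "
from h import *
st();snap('wrist','w36.png');goto((.42,0.03,.36),90)"
```

```text
t 52.25 p [0.5048 0.3253 0.2133] w 0.0523 F [-0.2 -0.4  0.5] q6 0.62
slide [-0.3046 -0.0358 -0.1491] ang [ 0.16 -0.11 -9.55]
```

View pics/w36.png

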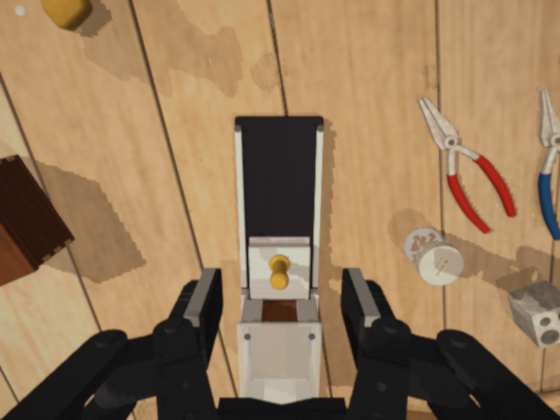

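The slide is home. I'll back off for a final look at everything.

>>> move_arm(slide=[[-0.04, -0.004, -0.02], [-0.08, -0.008, -0.04], [-0.12, -0.013, -0.06], [-0.16, -0.018, -0.08], [-0.2, -0.023, -0.1], [-0.24, -0.028, -0.12], [-0.28, -0.033, -0.14], [-0.305, -0.036, -0.149], [-0.305, -0.036, -0.149], [-0.305, -0.036, -0.149]], angular=[[0, 0, -2], [0, 0, -4], [0, 0, -6], [0, 0, -8], [0, 0, -9.5], [0, 0, -9.5], [0, 0, -9.5], [0, 0, -9.5], [0, 0, -9.5], [0, 0, -9.5]], fingers=[100, 100, 100, 100, 100, 100, 100, 100, 100, 100])

```text
clock: 53.3
ee_pos: [0.4209, 0.0285, 0.3579]
tool_rot: [-2.227, -2.216, -0.0]
wrist_force: [-0.4, 0.6, -0.5]
width: 0.052
```

```bash
python3 -c "
from h import *
st();snap('wrist','w37.png')
for n,b in (('scene',(140,180,380,310)),('side',(140,130,380,350))):
    snap(n,n+'37.png');im=cv2.imread(f'pics/{n}37.png')[b[1]:b[3],b[0]:b[2]];cv2.imwrite(f'pics/{n}37z.png',cv2.resize(im,None,fx=2.7,fy=2.7,interpolation=cv2.INTER_CUBIC))"
```

```text
t 53.3 p [0.4209 0.0285 0.3579] w 0.052 F [-0.4  0.6 -0.5] q6 -0.1
```

View pics/w37.png

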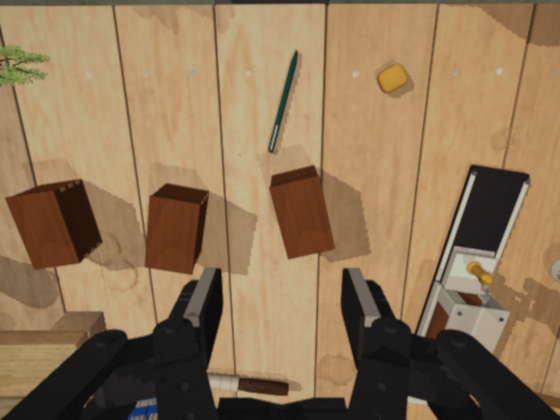

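View pics/scene37z.png

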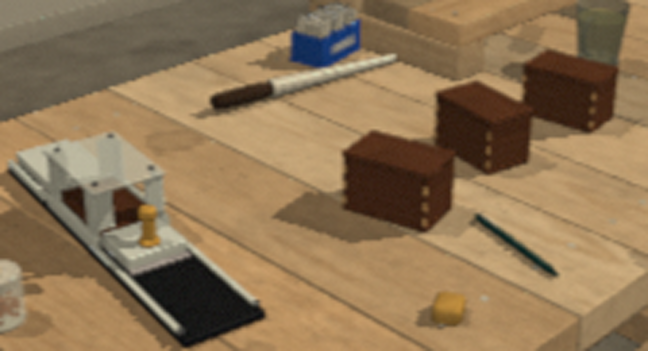

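View pics/side37z.png

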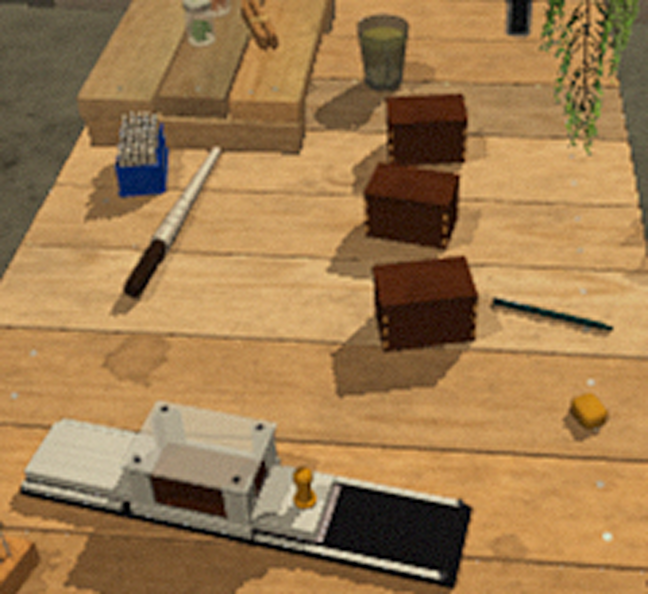

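All three lids lie flush and level, the slide's pull is at its start pixel (303,487 in the crop), and one lid remains in the tower. Handing in.

```bash
python3 -c "
from cell import r
print(r.sign_off())"
```

```text
the job is handed in; nothing more can be done
None
```

The job is handed in after about 53 s of the allowed 210 s. All three spools (red, green and yellow) are packed, each in its own box, and each box is closed with a lid from the feeder. The slide was pushed home after each lid.

**Final checks**
- **Lids:** the last pictures from all three cameras show the lids flush and level on the rims. Each pressed down at the height expected for a seated lid, with 13–20 N.
- **Slide:** on the last push it travelled 118 mm to its stop, and the pull is back where it started in the picture. One lid is left in the tower.
- **Tea glass and bead jar:** neither was touched, and they look unmoved in the pictures. I did not measure their positions.

**Disagreements**
- The wrist camera's calibration shifted by about 2 mm between pictures, so I lined each lid up against its rim within a single picture.
- The red spool's box (the rightmost) turned out to be about 1° off the angle I had assumed, and I corrected the lid before lowering it.
- The yellow spool stood off-centre in its box when I came back with the lid. It was below the rim, so I left it there.

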